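# Fit the roll holder to the counter rail and hang the tape roll

## Task

Fit the roll holder to the T-slot rail: with its arm pointing along the rail to the robot's right, drop its T-foot into the free middle part of the slot until the flange sits flat on the rail, and let go. Then swing the arm a quarter turn clockwise (seen from above) to its stop, so that the foot locks under the rail's lips and the arm points squarely out to the front, towards the robot. Finally take the larger tape roll from the rack, hang it on the arm and let go, leaving everything else where it is.

Things in the scene. Friction and masses are not known exactly. Their poses are not given: they have to be found in the camera images.
- slot (a point): Centre of the slot's mouth, on the top face of the aluminium T-slot rail fixed on the counter (72 mm wide, 560 mm long, 26 mm high; so 26 mm above the counter). y runs along the slot, roughly to the robot's left; x across it, away from the robot: -x is the rail's front. The mouth is 30 mm wide between lips 6 mm thick; below, the channel is 62 mm wide and 15 mm high.
- rail: The same rail, origin at the centre of its underside. Its slot is free up to 180 mm either way along y from its middle; farther out are fixed fittings that stay: at the left end a ring holder with a white bottle behind it (top 146 mm above the counter), at the right end a low block with a black knob (70 mm high).
- holder_head (a point): Loose roll holder of plain metal, 0.7 kg: centre of its square head (28 x 28 mm, faces square to x and y, 16 mm above and below this point), the place to grip. It starts standing on its T-foot on the counter, left or right, arm roughly to the robot's right. z is up the mast. Under the head a round mast, 24 mm in diameter, stands on a flange, 84 mm in diameter, 10 mm thick.
- holder_foot (a point): Centre of the underside of the holder's T-foot, on the mast's axis, 94 mm below the head's centre. The foot is 61 mm long along x (the arm's line), 24 mm wide along y, 10 mm thick, its lower edges stepped in 2 mm; so it passes the slot only with the arm along the slot. Two corners are square: in the channel it turns only clockwise and stops 3 to 10 degrees past the quarter turn.
- holder_flange (a point): Centre of the flange's underside, 76 mm below the head's centre and 18 mm above the foot's underside, same axes; level with the slot's mouth when the flange sits on the rail. Under it a round centring boss, 28 mm in diameter, tapered at its lower end to 23 mm, enters the 30 mm mouth; 8 mm below the flange begins the foot. In the slot the holder turns and slides with friction only: 1 to 3 N at the arm swings it.
- holder_tip (a point): Where the holder's arm turns up, on its axis, 110 mm along -x from the mast's axis and 2 mm above the head's centre. The arm is a round steel bar, 12 mm in diameter, level, leaving the head along the holder's -x; its turned-up end rises to 26 mm above the bar's axis. Same axes as the head.
- roll_center (a point): Centre of the larger tape roll, cream paper, to be hung: outer diameter 120 mm, bore 66 mm, 24 mm wide, 0.17 kg. Its y axis is the roll's own axis, level. It starts standing on edge in one of the rack's two bays (95 mm apart along this axis), above whose 46 mm high walls it stands free. It can be gripped across its 24 mm width at the top of the rim.
- small_roll_center (a point): Centre of the smaller tape roll, 92 mm outer diameter, 44 mm bore, 24 mm wide, standing in the other bay; it stays there.
- rack: Grey plastic desk rack, fixed, 130 mm (x) by 129 mm (y), 46 mm high, origin at the centre of its underside; two bays side by side along y.
- carton: Flat cardboard carton 85 x 110 x 32 mm near the robot, origin at the centre of its underside; to be left alone.
- spray: Amber bottle, 60 mm in diameter, 130 mm high, behind the rail; to be left alone.
- jar: Clear jar with a metal cap, 72 mm in diameter, 85 mm high, behind the rail; to be left alone.
- gauze_box: White box 75 x 120 x 60 mm behind the rail; to be left alone.
- dish: Shallow steel instrument dish 180 x 120 x 22 mm on the left; to be left alone.
- marker: Black marker pen, 120 mm long, 14 mm thick, lying on the right; to be left alone.
Mind the look-alikes: they are no part of the job. Leave any purple look-alike of the part that bears holder_head alone.

How it is judged:
On the way, in this order (a step that is already met when the one before it is completed fails the run):
1. the foot is dropped into the free part of the slot, arm still along the rail, flange down on it, the gripper off it (z of holder_flange in the frame of slot between -0.004 and 0.003 m and x of holder_flange in the frame of slot between -0.008 and 0.008 m and y of holder_flange in the frame of slot between -0.14 and 0.14 m and angle between the x axis of holder_head and the y axis of slot, either way round below 0.35 rad and contact force between the fingers and holder below 0.1 N), for 0.2 s.
2. the arm has been swung to the front and the foot is locked across the slot (z of holder_flange in the frame of slot between -0.004 and 0.003 m and angle between the x axis of holder_head and the x axis of slot, either way round below 0.26 rad and x of holder_tip in the frame of slot below -0.08 m), for 0.2 s.
At the end, for the whole second after the job is handed in: Flange flat on the rail (3 mm), within 140 mm of the slot's middle; arm towards the rail's front, square within 15 degrees; the larger roll hangs released on the arm by its bore, between head and turned-up end, barely swinging (under 0.1 m/s, within 20 mm sideways) (all of step 2 and y of holder_flange in the frame of slot between -0.14 and 0.14 m and x of roll_center in the frame of holder_tip between 0.005 and 0.09 m and y of roll_center in the frame of holder_tip between -0.02 and 0.02 m and z of roll_center in the frame of holder_tip between -0.036 and -0.018 m and contact force between roll and holder above 0.4 N and linear speed of roll below 0.1 m/s and linear speed of holder below 0.02 m/s); the robot touches nothing.
It fails at once if the smaller roll is knocked out of its place (more than 40 mm) (distance of small_roll_center from where it was at the start of the episode above 0.04 m).
It fails at once if the carton, bottle, jar, white box, dish or marker is shoved (more than 40 mm) (distance of any of carton, spray, jar, gauze_box, dish, marker from where it was at the start of the episode above 0.04 m).
It fails at once if the holder is tipped over (more than 45 degrees) (angle between holder_head's own z axis and vertical above 0.8 rad).
It also fails if it takes over 72 s, if anything falls off the work surface, if the arm or the gripper's body presses on something with over 40 N, if the wrist force passes 120 N, or if a joint passes its speed limit or range.

## Robot

A 7-joint arm with a two-finger parallel gripper is mounted at the origin on the work surface. World frame = base frame: x ahead of the robot, y to its left, z up, the work surface at z = 0. Lengths are in m, angles in rad, forces in N, time in s.
With the tool pointing down it reaches from about 0.35 to 0.9 m from the base axis. Payload 8.1 kg.
Tool frame: the origin (TCP) lies on the mounting face of the last link; the fingertips stand 178 mm ahead of it and the grasp point (between the pads) lies 159 mm ahead of it; z points along the fingers, x is the direction in which the jaws open and shut, and the axes are right-handed (so a half turn about z gives the same grasp; the last joint's range is limited). The gripper opens to 92 mm and grips with 3 to 60 N. Pads are 19 mm wide; open, the fingers measure 130 mm over their backs; the gripper's body (75 mm by 190 mm) begins 47 mm behind the grasp point.
Start: joints at [1.091, 0.434, 0.025, 1.573, -0.012, 1.134, -0.075], TCP at [0.23, -0.581, 0.405] pointing down, gripper open.
Joint ranges: [-2.62, 2.62], [-0.44, 2.09], [-1.27, 1.32], [0.08, 2.57], [-1.32, 4.46], [0.12, 2], [-2.74, 2.74]. Speed limits (rad/s): [2.22, 2.22, 3.01, 3.01, 3.14, 3.14, 3.14].

## Interface

Orientations are given as a unit quaternion [w, x, y, z].
In Python, from station import * gives the robot as it stands. The module is installed in compiled form; this text tells all that it offers.
- The arm moves only by the tool drive_tool, never from a script. Its argument "deltas" is one flat list of numbers, 7 for each row, row after row: the turn, a rotation vector about the tool's x, y, z in degrees, then the shift along the tool's x, y, z in units of 40 mm (1.0 is 40 mm), then the opening, from -1 (shut) to 1 (fully open). A call has 1 to 8 rows; each row shifts and turns the commanded pose from where the row before left it, along the tool's axes as they then stand; what a row does not reach is not made up. A row lasts 1/8 s, in which the tool goes at most 62.5 mm and 10.7 degrees, less where a joint would pass 70% of its speed; a pose out of reach is approached as far as the arm can. A call is refused whole if a number of a shift passes 1 or a number of a turn 10.7, either way. A call with a gripper value outside its range is refused whole. The fingers move at their own pace and stop on an object; "grip_force" is the grip in N (left out, the last holds). Time passes only in rows, so rows that do not move let the fingers close. It gives the time, the measured TCP pose, the force and the opening at its end, in the units of the state.
- get_state(): the state, without advancing time (a new reading comes with each control period).
- capture(name): name is "scene" or "top" or "wrist"; returns the picture (480x640x3 uint8, red, green, blue); there is no depth.
- calibration(name): a dict with "fx", "fy", "cx", "cy" (pixels), "extrinsics" (4x4, takes a point from world to camera coordinates). Camera axes: x right, y down, z forward; pixel columns grow to the right and rows downward; lengths in m; the calibration is good to about 2 mm. The wrist camera is an equidistant fisheye: a pixel r from the principal point sees the ray r / f radians off the axis. A picture is of the moment at which its call begins: read the wrist's pose just before it. calibration takes no time and is no camera call; for the wrist camera it gives the pose at the moment of the call.
- finish_job(): hands the job in, once; it reports no verdict.
Trained networks look in the newest picture that a camera, given by its name, has taken for a name from the list of things; names that differ only in an ending like _2 or _b are one class to them, and where a whole thing is asked for, a point or a joint stands for the part that bears it (a point fixed in the world has none). Each returns a list of dicts, best first, with "confidence" (0 to 1); they miss things now and then, are a little off and sometimes report something else, mostly with a low value. They report only what shows in the picture. A call takes as long as a camera call. They do not tell look-alikes from the thing itself.
- regions_of(target, camera): "mask" (480x640 bool, what is visible of it) and "box" ([left, top, width, height] in pixels, round what is visible of it).
The state is a dict: "clock": time; "q": joint angles; "qvel": joint speeds; "joint_torque": joint torques, N m; "tool_pos": TCP position; "tcp_rot": TCP orientation; "contact_force": force on the tool from outside, world axes, zero at the start; "torque": the same for the moment, N m; "grip_width": finger opening in m.
Only numpy, scipy, OpenCV 4.12 (cv2) and the standard library are available. Lean on these libraries where they do the work, as an engineer would, in place of code of your own. Each camera call takes 0.05 s, during which the arm holds its last target.

## Working session

There is one attempt and no reset: what is moved stays moved. The work goes in short steps, Python scripts to look and compute and a tool call to move; the robot and the scene stay as the last step left them, time stands still between calls to the robot, and variables do not carry over. Pictures are saved under pics/ and viewed, and the job is handed in when it is done.

Besides the shell and the picture viewer there is one more tool, called after "Request:" as name(argument=value, ...) on one line, values as JSON. drive_tool: Moves the arm, as the interface text tells. Its arguments: {"type":"object","properties":{"deltas":{"type":"array","items":{"type":"number"}},"grip_force":{"type":"number"}},"required":["deltas"]}

```bash
mkdir -p pics; python3 - <<'E'
from station import *
import cv2
print(get_state())
for n in ("scene","top","wrist"):
    im=capture(n); cv2.imwrite(f"pics/{n}0.png",im[:,:,::-1]); 
    c=calibration(n); print(n,c)
E
```

```text
{'clock': 0.0, 'q': array([ 1.09138233,  0.43520018,  0.02498113,  1.57411782, -0.01161643,
        1.13402002, -0.07515641]), 'qvel': array([-3.56234032e-04, -2.86990200e-04, -2.30900212e-04, -1.06608640e-05,
       -6.64026994e-04, -1.13569819e-04,  7.42884571e-04]), 'joint_torque': array([-2.27302644e-04, -6.67850304e+01,  9.84376185e-01, -3.14463580e+01,
       -6.07111584e-02,  4.27240762e-02,  1.52711686e-04]), 'tool_pos': array([ 0.22985161, -0.58093353,  0.403951  ]), 'tcp_rot': array([-3.93221531e-04,  8.26990953e-01, -5.62214660e-01, -6.96771946e-04]), 'contact_force': array([-0.58225552, -0.19797947, -0.05564298]), 'torque': array([-0.01281149,  0.00215324,  0.00967901]), 'grip_width': 0.09183835768236087}
scene {'fx': 599.6772909446568, 'fy': 599.6772909446568, 'cx': 319.1044392067158, 'cy': 246.91231943315577, 'extrinsics': array([[-0.88808924,  0.45944498,  0.01441577,  0.45524201],
       [ 0.31822763,  0.63714725, -0.70197903, -0.10092265],
       [-0.33170571, -0.61883252, -0.71205171,  1.89267379],
       [ 0.        ,  0.        ,  0.        ,  1.        ]])}
top {
[... 223 characters left out ...]
, -4.62216039e-03, -2.07573638e-01,
         5.20903675e-01],
       [ 2.07588325e-01, -2.95879647e-03, -9.78211804e-01,
         1.77204906e+00],
       [ 0.00000000e+00,  0.00000000e+00,  0.00000000e+00,
         1.00000000e+00]])}
wrist {'fx': 371.64829954431775, 'fy': 371.64829954431775, 'cx': 322.14545154244604, 'cy': 244.62384562766357, 'extrinsics': array([[ 3.68018369e-01, -9.29818451e-01,  3.58969756e-04,
        -6.25009934e-01],
       [-8.90011956e-01, -3.52151315e-01,  2.89600018e-01,
        -3.61990408e-02],
       [-2.69149028e-01, -1.06897613e-01, -9.57147690e-01,
         3.90573542e-01],
       [ 0.00000000e+00,  0.00000000e+00,  0.00000000e+00,
         1.00000000e+00]])}
```

View pics/scene0.png

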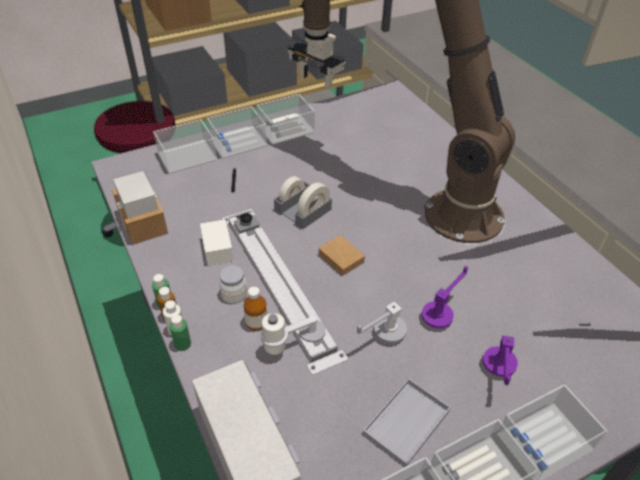

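View pics/top0.png

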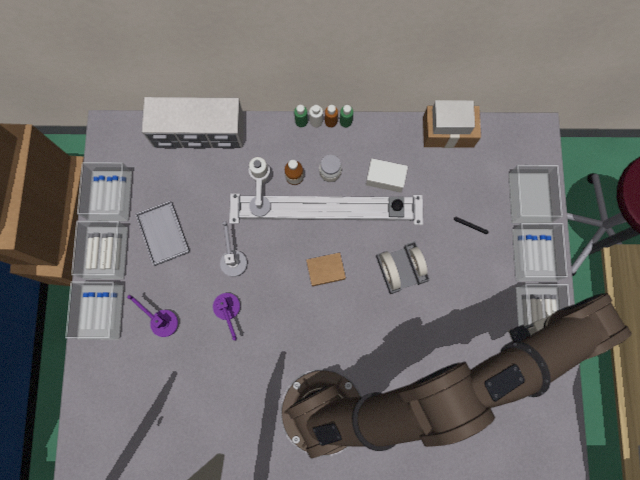

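View pics/wrist0.png

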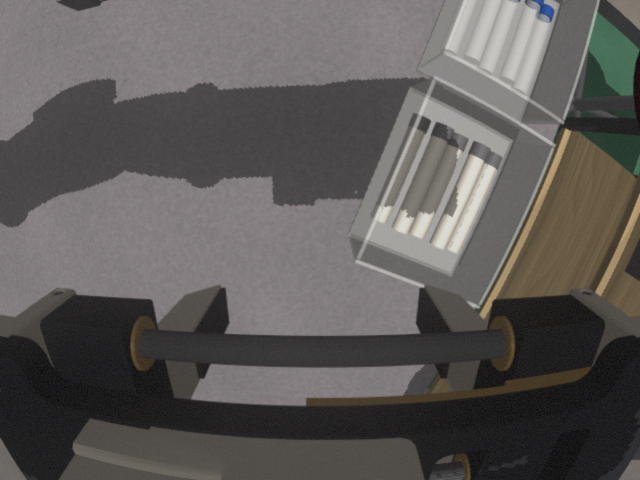

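```bash
python3 - <<'E'
from station import *
import cv2,numpy as np
t=cv2.imread("pics/top0.png"); s=cv2.imread("pics/scene0.png")
a=cv2.resize(t[190:350,110:270],(480,480),interpolation=cv2.INTER_CUBIC)
b=cv2.resize(s[255:400,340:540][:, :],(0,0),fx=3,fy=3,interpolation=cv2.INTER_CUBIC)[:435,:320*2]
cv2.imwrite("pics/c1.png",a);cv2.imwrite("pics/c2.png",b)
E
```

```text
(no output)
```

View pics/c1.png

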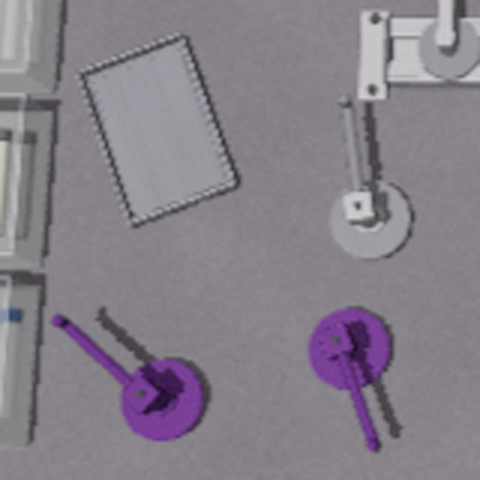

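View pics/c2.png

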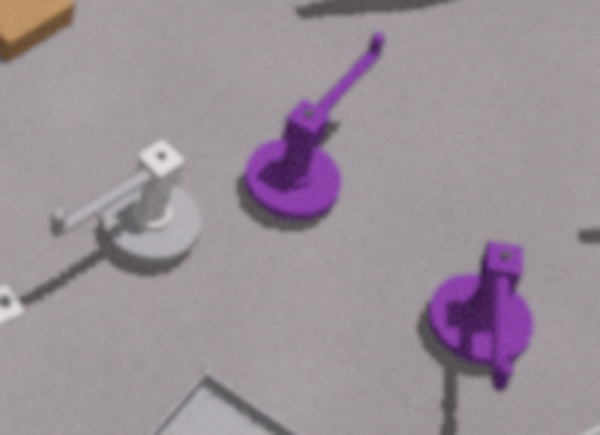

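```bash
cat > h.py <<'E'
from station import *
import cv2,numpy as np
from scipy.spatial.transform import Rotation as R
from scipy.optimize import least_squares
def proj(c,P):
    P=np.atleast_2d(P);E=c["extrinsics"];p=P@E[:3,:3].T+E[:3,3]
    if c.get("fish"):
        r=np.linalg.norm(p[:,:2],axis=1);th=np.arctan2(r,p[:,2]);k=c["fx"]*th/np.maximum(r,1e-9)
        return np.c_[p[:,0]*k+c["cx"],p[:,1]*k+c["cy"]]
    return np.c_[c["fx"]*p[:,0]/p[:,2]+c["cx"],c["fy"]*p[:,1]/p[:,2]+c["cy"]]
def ray(c,uv):
    E=c["extrinsics"];x=(uv[0]-c["cx"])/c["fx"];y=(uv[1]-c["cy"])/c["fy"]
    if c.get("fish"):
        r=np.hypot(x,y);d=np.array([np.sin(r)*x/max(r,1e-9),np.sin(r)*y/max(r,1e-9),np.cos(r)])
    else: d=np.array([x,y,1.])
    Rm=E[:3,:3];return -Rm.T@E[:3,3],Rm.T@d
def onz(c,uv,z):
    o,d=ray(c,uv);return o+d*(z-o[2])/d[2]
def cal(n):
    c=dict(calibration(n));c["fish"]=(n=="wrist");return c
def tri(obs):
    A=np.zeros((3,3));b=np.zeros(3)
    for c,uv in obs:
        o,d=ray(c,uv);d=d/np.linalg.norm(d);M=np.eye(3)-np.outer(d,d);A+=M;b+=M@o
    return np.linalg.solve(A,b)
def st():
    s=get_state();return s
def snap(name,fn):
    c=cal(name);im=capture(name)[:,:,::-1].copy();cv2.imwrite("pics/"+fn,im);return c,im
E
python3 - <<'E'
from h import *
for n in ("scene","top"):
    capture(n);c=cal(n)
    for t in ("holder_head","rail","rack","roll_center","small_roll_center","carton","spray","jar","gauze_box"):
        for r in regions_of(t,n)[:4]:
            m=r["mask"];ys,xs=np.nonzero(m)
            print(n,t,round(r["confidence"],2),r["box"],m.sum(),(xs.mean().round(1),ys.mean().round(1)), onz(c,(xs.mean(),ys.mean()),0.02).round(3)[:2])
print(get_state()["clock"])
E
```

```text
scene holder_head 0.97 [356.7, 300.5, 47.7, 40.5] 982 (np.float64(388.0), np.float64(324.3)) [0.451 0.271]
scene holder_head 0.95 [483.4, 337.0, 35.1, 47.5] 1120 (np.float64(501.6), np.float64(358.8)) [0.255 0.489]
scene holder_head 0.67 [421.1, 265.3, 47.2, 61.1] 945 (np.float64(441.3), np.float64(305.9)) [0.291 0.283]
scene rail 0.59 [228.2, 209.4, 118.0, 164.7] 6109 (np.float64(284.5), np.float64(298.7)) [0.655 0.072]
scene rack 0.72 [272.0, 179.9, 60.7, 51.2] 980 (np.float64(300.9), np.float64(208.7)) [ 0.456 -0.234]
scene roll_center 0.55 [300.7, 178.6, 28.0, 35.0] 612 (np.float64(312.8), np.float64(197.4)) [ 0.398 -0.266]
scene small_roll_center 0.58 [278.7, 175.2, 23.6, 27.3] 361 (np.float64(290.7), np.float64(187.3)) [ 0.439 -0.342]
scene carton 0.97 [317.6, 235.7, 46.5, 38.2] 1154 (np.float64(341.5), np.float64(254.4)) [ 0.438 -0.004]
scene carton 0.67 [203.7, 221.2, 29.9, 45.7] 1161 (np.float64(216.7), np.float64(241.6)) [ 0.741 -0.214]
scene spray 0.7 [242.6, 287.8, 22.1, 45.9] 794 (np.float64(254.5), np.float64(309.3)) [0.742 0.07 ]
scene jar 0.93 [216.3, 264.5, 31.6, 37.
[... 923 characters left out ...]
 156.6, 193.8, 71.0] 5139 (np.float64(320.0), np.float64(204.4)) [0.652 0.01 ]
top small_roll_center 0.81 [409.0, 247.6, 20.1, 23.8] 287 (np.float64(418.7), np.float64(260.8)) [ 0.467 -0.305]
top carton 0.8 [307.4, 252.0, 38.5, 34.4] 990 (np.float64(326.1), np.float64(269.2)) [ 0.439 -0.01 ]
top spray 0.55 [287.3, 161.2, 17.6, 23.9] 372 (np.float64(294.4), np.float64(172.5)) [0.76  0.094]
top jar 0.92 [316.0, 154.3, 24.8, 24.3] 512 (np.float64(330.3), np.float64(168.3)) [ 0.775 -0.023]
top jar 0.59 [380.8, 254.1, 21.1, 38.3] 419 (np.float64(390.6), np.float64(270.4)) [ 0.436 -0.215]
top gauze_box 0.77 [364.9, 158.6, 42.1, 34.1] 1051 (np.float64(386.5), np.float64(174.9)) [ 0.753 -0.208]
1.15
```

```bash
python3 - <<'E'
from h import *
T=cal("top");S=cal("scene")
a,b=(229.3,258.7),(393.7,307.7)
print(tri([(T,a),(S,b)]),onz(T,a,.11),onz(S,b,.11))
a,b=(225,223.7),(359.3,326.7)
print(tri([(T,a),(S,b)]),onz(T,a,.122),onz(S,b,.122))
E
python3 - <<'E'
import cv2
t=cv2.imread("pics/top0.png")
cv2.imwrite("pics/c3.png",cv2.resize(t[170:300,225:430],(0,0),fx=3.8,fy=3.8,interpolation=cv2.INTER_CUBIC))
E
```

```text
[0.45477773 0.28483751 0.10628572] [0.45530517 0.28319765 0.11      ] [0.45555981 0.28828856 0.11      ]
[0.56271824 0.30085398 0.11183863] [0.56119352 0.29836089 0.122     ] [0.566234   0.30806367 0.122     ]
```

View pics/c3.png

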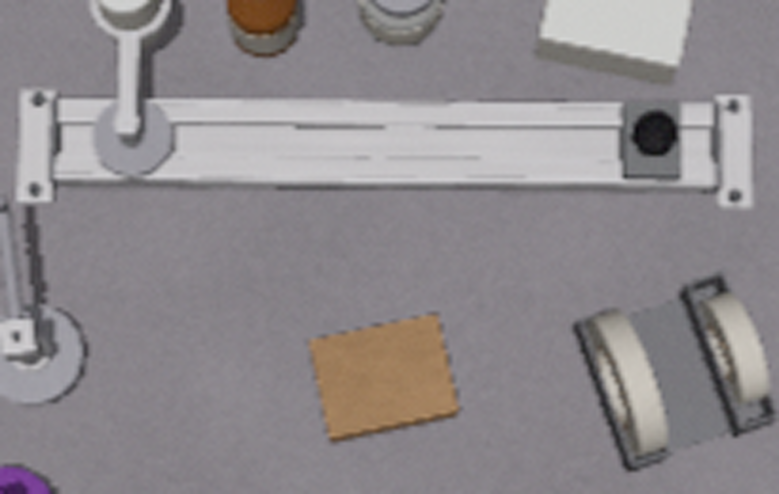

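```bash
cat > plan.py <<'E'
from h import *
def yaw_of(s):
    Rm=R.from_quat(np.roll(s["tcp_rot"],-1)).as_matrix();return np.degrees(np.arctan2(Rm[1,0],Rm[0,0])),Rm
def plan(wps,grip,maxd=45.,maxa=9.,start=None):
    """wps: list of (xyz of grasp point,yaw deg). tool assumed vertical-down kept. prints rows"""
    s=get_state();y,Rm=yaw_of(s)
    p=np.array(s["tool_pos"]) if start is None else np.array(start[0]); 
    if start is not None: y=start[1]
    tilt=R.from_matrix(Rm)
    # first row fixes tilt
    rows=[]
    first=True
    for (t,yt) in wps:
        t=np.array(t,float)+[0,0,.159]
        dy=yt-y
        n=max(1,int(np.ceil(np.linalg.norm(t-p)*1000/maxd)),int(np.ceil(abs(dy)/maxa)))
        p0,y0=p.copy(),y
        for k in range(1,n+1):
            pt=p0+(t-p0)*k/n;yt2=y0+dy*k/n
            a=np.radians(y);X=np.array([np.cos(a),np.sin(a),0]);Y=np.array([np.sin(a),-np.cos(a),0]);Z=np.array([0,0,-1.])
            d=pt-p;sh=np.round(np.array([d@X,d@Y,d@Z])/.04,2)
            tz=round(-(yt2-y),1)
            rx=ry=0
            rows.append([0,0,tz,*[float(v) for v in sh],grip])
            p=p+(X*sh[0]+Y*sh[1]+Z*sh[2])*.04;y=y-tz
    for i in range(0,len(rows),8):
        print("[%s]"%",".join(",".join("%g"%v for v in r) for r in rows[i:i+8]))
    print("end",(p-[0,0,.159]).round(4),round(y,2),len(rows))
def show():
    s=get_state();y,Rm=yaw_of(s)
    print("clk %.2f"%s["clock"],"grasp",(s["tool_pos"]+Rm@[0,0,.159]).round(4),"yaw %.2f"%y,"tilt",np.degrees(Rm[:2,2]).round(2),"q",s["q"].round(2),"F",s["contact_force"].round(1),"w %.4f"%s["grip_width"])
E
python3 - <<'E'
from plan import *
show()
plan([((.42,-.3,.245),-20),((.455,.0,.26),40),((.455,.24,.25),98.5)],1)
E
```

```text
clk 1.15 grasp [ 0.23   -0.5812  0.2457] yaw -68.41 tilt [ 0. -0.] q [ 1.09  0.43  0.02  1.57 -0.01  1.13 -0.08] F [ 0.  -0.2  0.2] w 0.0914
[0,0,-6.1,-0.6,-0.88,0,1,0,0,-6,-0.5,-0.93,0,1,0,0,-6.1,-0.4,-0.98,0.01,1,0,0,-6,-0.3,-1.02,-0,1,0,0,-6.1,-0.19,-1.04,0,1,0,0,-6,-0.07,-1.06,0,1,0,0,-6.1,0.04,-1.06,0.01,1,0,0,-6,0.14,-1.05,-0,1]
[0,0,-8.6,-0.25,-1.05,-0.05,1,0,0,-8.5,-0.09,-1.07,-0.06,1,0,0,-8.6,0.07,-1.08,-0.05,1,0,0,-8.6,0.24,-1.05,-0.06,1,0,0,-8.6,0.38,-1.01,-0.05,1,0,0,-8.5,0.53,-0.94,-0.05,1,0,0,-8.6,0.67,-0.85,-0.06,1,0,0,-8.4,0.55,-0.66,0.04,1]
[0,0,-8.3,0.64,-0.57,0.03,1,0,0,-8.4,0.72,-0.47,0.04,1,0,0,-8.3,0.77,-0.36,0.03,1,0,0,-8.4,0.82,-0.24,0.04,1,0,0,-8.4,0.85,-0.12,0.04,1,0,0,-8.3,0.86,0,0.03,1]
end [0.455  0.24   0.2501] 98.49 22
```

Request:
drive_tool(deltas=[0, 0, -6.1, -0.6, -0.88, 0, 1, 0, 0, -6, -0.5, -0.93, 0, 1, 0, 0, -6.1, -0.4, -0.98, 0, 1, 0, 0, -6, -0.3, -1, 0, 1, 0, 0, -6.1, -0.2, -1, 0, 1, 0, 0, -6, -0.07, -1, 0, 1, 0, 0, -6.1, 0.04, -1, 0, 1, 0, 0, -6, 0.14, -1, 0, 1], grip_force=20)

```text
clock: 2.15
tool_pos: [0.4147, -0.306, 0.4049]
tcp_rot: [0.0, 0.985, -0.172, 0.0]
contact_force: [0.2, 0.1, -0.1]
grip_width: 0.0915
```

Request:
drive_tool(deltas=[0, 0, -8.6, -0.25, -1, -0.05, 1, 0, 0, -8.5, -0.1, -1, -0.05, 1, 0, 0, -8.6, 0.07, -1, -0.05, 1, 0, 0, -8.6, 0.24, -1, -0.05, 1, 0, 0, -8.6, 0.38, -1, -0.05, 1, 0, 0, -8.5, 0.53, -0.94, -0.05, 1, 0, 0, -8.6, 0.67, -0.85, -0.05, 1, 0, 0, -8.4, 0.55, -0.66, 0, 1])

```text
clock: 3.15
tool_pos: [0.4478, 0.019, 0.4191]
tcp_rot: [0.0, 0.911, 0.412, 0.001]
contact_force: [0.3, 0.2, -1.1]
grip_width: 0.0918
```

Request:
drive_tool(deltas=[0, 0, -8.3, 0.64, -0.57, 0, 1, 0, 0, -8.4, 0.72, -0.47, 0, 1, 0, 0, -8.3, 0.77, -0.36, 0, 1, 0, 0, -8.4, 0.82, -0.24, 0, 1, 0, 0, -8.4, 0.85, -0.12, 0, 1, 0, 0, -8.3, 0.86, 0, 0, 1, 0, 0, 0, 0, 0, 0, 1])

```text
clock: 4.03
tool_pos: [0.4473, 0.2252, 0.4189]
tcp_rot: [-0.001, 0.651, 0.759, 0.001]
contact_force: [0.3, 0.3, -0.4]
grip_width: 0.0919
```

```bash
python3 - <<'E'
from plan import *
show();snap("wrist","w1.png")
c=cal("wrist");E=c["extrinsics"];o=-E[:3,:3].T@E[:3,3];s=get_state();y,Rm=yaw_of(s)
print("cam in tool",Rm.T@(o-s["tool_pos"]),"fwd in tool",Rm.T@E[2,:3])
for P in ([.4548,.2848,.11],[.4548,.2848,.0],[.5627,.301,.1]): print(proj(c,P))
E
```

```text
clk 4.03 grasp [0.4473 0.2255 0.2599] yaw 98.78 tilt [-0.01  0.11] q [ 0.13  0.35 -0.91  1.8   0.3   1.14  0.85] F [ 0.3  0.3 -0.4] w 0.0919
cam in tool [-6.24463591e-05 -7.84431885e-02  1.95812675e-02] fwd in tool [-0.00136221  0.29062091  0.95683731]
[[394.21070252 252.65327259]]
[[376.01219743 221.85793702]]
[[383.83647433 356.41138699]]
```

View pics/w1.png

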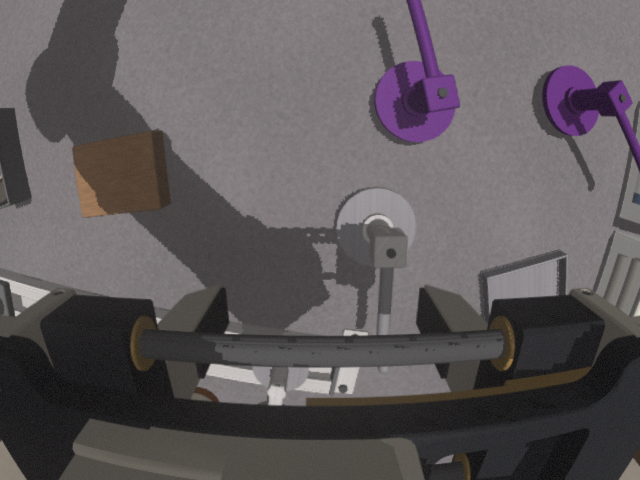

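```bash
python3 - <<'E'
from plan import *
c=cal("wrist")
print(onz(c,(391,253),.11),onz(c,(385,368),.096),onz(c,(387.5,290),.096))
im=cv2.imread("pics/w1.png")
cv2.imwrite("pics/w1c.png",cv2.resize(im[170:390,310:450],(0,0),fx=2.7,fy=2.7,interpolation=cv2.INTER_CUBIC))
E
```

```text
[0.45549485 0.28216725 0.11      ] [0.57908962 0.30663082 0.096     ] [0.49443333 0.28978778 0.096     ]
```

View pics/w1c.png

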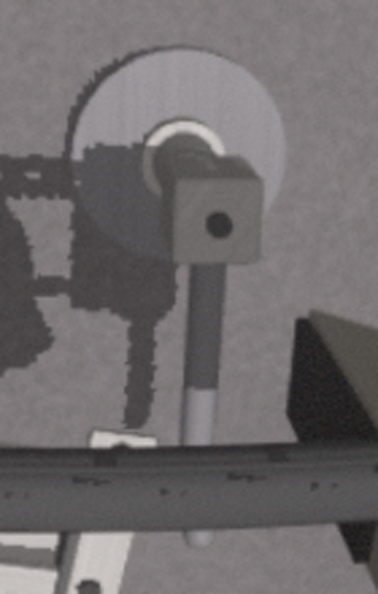

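```bash
python3 - <<'E'
from plan import *
plan([((.455,.2825,.24),101),((.455,.2825,.14),101),((.455,.2825,.096),101)],1,maxd=38)
E
```

```text
[0,0,-1.2,0.71,0.2,0.25,1,0,0,-1.2,0.71,0.22,0.24,1,0,0,-0,0,-0,0.83,1,0,0,-0,0,-0,0.84,1,0,0,-0,0,-0,0.83,1,0,0,-0,0,-0,0.55,1,0,0,-0,0,-0,0.55,1]
end [0.4552 0.2824 0.0961] 100.96 7
```

Request:
drive_tool(deltas=[0, 0, -1.2, 0.71, 0.2, 0.25, 1, 0, 0, -1.2, 0.71, 0.22, 0.25, 1, 0, 0, 0, 0, 0, 0.82, 1, 0, 0, 0, 0, 0, 0.84, 1, 0, 0, 0, 0, 0, 0, 1])

```text
clock: 4.7
tool_pos: [0.4554, 0.2796, 0.3304]
tcp_rot: [-0.0, 0.638, 0.77, -0.002]
contact_force: [-0.2, 0.0, 0.4]
grip_width: 0.0915
```

```bash
python3 - <<'E'
from plan import *
show();snap("wrist","w2.png")
plan([((.455,.2825,.096),101)],1,maxd=38)
E
```

```text
clk 4.70 grasp [0.4548 0.2791 0.1714] yaw 100.75 tilt [-0.2  -0.19] q [-0.04  0.51 -0.84  1.83  0.44  1.01  0.69] F [-0.2  0.   0.4] w 0.0915
[0,0,-0.1,0.02,-0,0.64,1,0,0,-0.1,0.02,-0.01,0.64,1,0,0,-0,0.01,0,0.65,1]
end [0.4549 0.2823 0.0959] 100.97 3
```

View pics/w2.png

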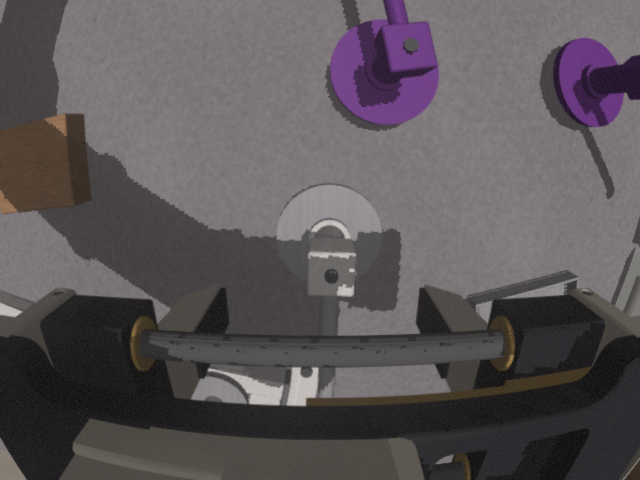

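```bash
python3 - <<'E'
from plan import *
c=cal("wrist");print(onz(c,(331,275.5),.11),onz(c,(329,330),.096))
E
```

```text
[0.45638798 0.28525518 0.11      ] [0.50053784 0.2929974  0.096     ]
```

Request:
drive_tool(deltas=[0, 0, 0, 0.02, 0, 0.64, 1, 0, 0, 0, 0.02, 0, 0.64, 1, 0, 0, 0, 0.02, 0, 0.6, 1, 0, 0, 0, 0, 0, 0, -1, 0, 0, 0, 0, 0, 0, -1, 0, 0, 0, 0, 0, 0, -1, 0, 0, 0, 0, 0, 0, -1], grip_force=40)

```text
clock: 5.62
tool_pos: [0.4553, 0.284, 0.258]
tcp_rot: [0.0, 0.637, 0.771, 0.001]
contact_force: [-0.4, -0.2, -0.4]
grip_width: 0.0566
```

```bash
python3 - <<'E'
from plan import *
show()
E
```

```text
clk 5.62 grasp [0.4555 0.2841 0.099 ] yaw 100.87 tilt [0.07 0.03] q [-0.1   0.59 -0.78  1.9   0.54  0.86  0.6 ] F [-0.4 -0.2 -0.4] w 0.0566
```

Request:
drive_tool(deltas=[0, 0, 0, 0, 0, 0, -1, 0, 0, 0, 0, 0, 0, -1, 0, 0, 0, 0, 0, 0, -1, 0, 0, 0, 0, 0, 0, -1, 0, 0, 0, 0, 0, 0, -1])

```text
clock: 6.25
tool_pos: [0.455, 0.284, 0.2571]
tcp_rot: [-0.0, 0.637, 0.771, -0.0]
contact_force: [0.1, 0.3, 1.4]
grip_width: 0.0277
```

```bash
python3 - <<'E'
from plan import *
show()
plan([((.456,.285,.18),101)],-1,maxd=30)
E
```

```text
clk 6.25 grasp [0.455  0.284  0.0981] yaw 100.89 tilt [-0.  0.] q [-0.1   0.6  -0.78  1.91  0.54  0.86  0.6 ] F [0.1 0.3 1.4] w 0.0277
[0,0,-0,0.01,0.01,-0.68,-1,0,0,-0.1,0,0.01,-0.69,-1,0,0,-0,0.01,0.01,-0.68,-1]
end [0.456  0.285  0.1801] 100.99 3
```

```bash
python3 - <<'E'
from plan import *
plan([((.456,.285,.2),100.9),((.655,.03,.2),0)],-1,maxd=35,maxa=8.5)
T=cal("top")
for y in (-.28,-.1,.1,.28):
  print(proj(T,[[.655+d,y,.026] for d in (-.036,-.015,.015,.036)]).round(1).tolist())
E
```

```text
[0,0,-0,0.01,0.01,-0.85,-1,0,0,-0,0,0.01,-0.85,-1,0,0,-0,0.01,0.01,-0.85,-1,0,0,8.4,-0.6,0.31,0,-1,0,0,8.4,-0.55,0.39,0,-1,0,0,8.4,-0.49,0.46,0,-1,0,0,8.4,-0.41,0.54,0,-1,0,0,8.4,-0.33,0.58,0,-1]
[0,0,8.4,-0.24,0.63,0,-1,0,0,8.5,-0.14,0.66,0,-1,0,0,8.4,-0.05,0.67,0,-1,0,0,8.4,0.05,0.67,0,-1,0,0,8.4,0.15,0.66,0,-1,0,0,8.4,0.25,0.63,0,-1,0,0,8.4,0.33,0.59,0,-1]
end [0.6551 0.0299 0.2001] -0.01 15
[[409.8, 214.2], [409.6, 207.9], [409.4, 199.0], [409.2, 192.8]]
[[354.0, 213.9], [354.0, 207.7], [353.9, 198.7], [353.8, 192.5]]
[[292.0, 213.6], [292.1, 207.4], [292.2, 198.4], [292.3, 192.2]]
[[236.1, 213.4], [236.4, 207.1], [236.7, 198.2], [236.9, 191.9]]
```

Request:
drive_tool(deltas=[0, 0, 0, 0, 0, -0.85, -1, 0, 0, 0, 0, 0, -0.85, -1, 0, 0, 0, 0, 0, -0.85, -1, 0, 0, 0, 0, 0, 0, -1])

```text
clock: 6.75
tool_pos: [0.4552, 0.2843, 0.3604]
tcp_rot: [0.001, 0.637, 0.771, 0.001]
contact_force: [-0.1, -0.2, -8.4]
grip_width: 0.028
```

```bash
python3 - <<'E'
from plan import *
show()
plan([((.642,.0,.2),0)],-1,maxd=35,maxa=8.5)
E
```

```text
clk 6.75 grasp [0.4556 0.2845 0.2014] yaw 100.87 tilt [0.15 0.09] q [-0.03  0.48 -0.87  1.8   0.41  1.06  0.71] F [-0.1 -0.2 -8.4] w 0.0280
[0,0,8.4,-0.65,0.27,0,-1,0,0,8.4,-0.61,0.36,0.01,-1,0,0,8.4,-0.55,0.45,-0,-1,0,0,8.4,-0.48,0.53,0,-1,0,0,8.4,-0.39,0.58,0,-1,0,0,8.4,-0.31,0.64,0.01,-1,0,0,8.4,-0.21,0.68,0,-1,0,0,8.4,-0.11,0.7,0,-1]
[0,0,8.5,-0,0.71,0.01,-1,0,0,8.4,0.1,0.7,-0,-1,0,0,8.4,0.2,0.68,0,-1,0,0,8.4,0.3,0.64,0.01,-1]
end [6.420e-01 1.000e-04 1.998e-01] -0.03 12
```

Weight 8 N: holder is held. Carry and turn.

Request:
drive_tool(deltas=[0, 0, 8.4, -0.65, 0.27, 0, -1, 0, 0, 8.4, -0.61, 0.36, 0, -1, 0, 0, 8.4, -0.55, 0.45, 0, -1, 0, 0, 8.4, -0.48, 0.53, 0, -1, 0, 0, 8.4, -0.39, 0.58, 0, -1, 0, 0, 8.4, -0.31, 0.64, 0, -1, 0, 0, 8.4, -0.21, 0.68, 0, -1, 0, 0, 8.4, -0.11, 0.7, 0, -1])

```text
clock: 7.75
tool_pos: [0.5792, 0.093, 0.3563]
tcp_rot: [0.0, 0.958, 0.287, -0.002]
contact_force: [1.2, 0.2, -6.5]
grip_width: 0.0276
```

Request:
drive_tool(deltas=[0, 0, 8.5, 0, 0.71, 0, -1, 0, 0, 8.4, 0.1, 0.7, 0, -1, 0, 0, 8.4, 0.2, 0.68, 0, -1, 0, 0, 8.4, 0.3, 0.64, 0, -1, 0, 0, 0, 0, 0, 0, -1, 0, 0, 0, 0, 0, 0, -1])

```text
clock: 8.5
tool_pos: [0.6411, 0.0002, 0.3569]
tcp_rot: [0.0, 1.0, 0.001, -0.002]
contact_force: [-0.3, 0.9, -7.7]
grip_width: 0.0275
```

```bash
python3 - <<'E'
from plan import *
show();c,im=snap("wrist","w3.png");c2,t=snap("top","t3.png")
c=cal("wrist")
for x in (.642-.036,.627,.657,.642+.036): print(proj(c,[[x,y,.026] for y in (-.25,-.15,.0,.06)]).round(0).tolist())
cv2.imwrite("pics/t3c.png",cv2.resize(t[140:300,220:430],(0,0),fx=3.7,fy=3.7,interpolation=cv2.INTER_CUBIC))
E
```

```text
clk 8.50 grasp [6.405e-01 2.000e-04 1.979e-01] yaw 0.06 tilt [-0.21 -0.  ] q [ 0.15  0.53 -0.36  1.56  0.2   1.09 -0.25] F [-0.3  0.9 -7.7] w 0.0275
[[292.0, 436.0], [288.0, 370.0], [282.0, 227.0], [281.0, 158.0]]
[[310.0, 437.0], [308.0, 370.0], [306.0, 227.0], [306.0, 158.0]]
[[336.0, 437.0], [338.0, 370.0], [341.0, 227.0], [342.0, 158.0]]
[[353.0, 436.0], [358.0, 370.0], [365.0, 228.0], [367.0, 158.0]]
```

View pics/w3.png

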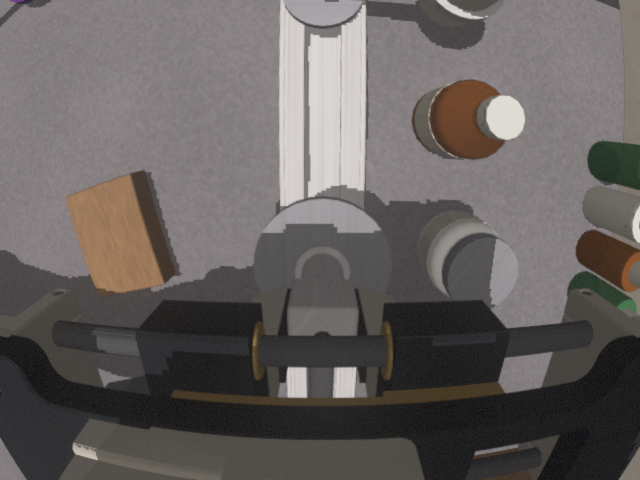

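View pics/t3c.png

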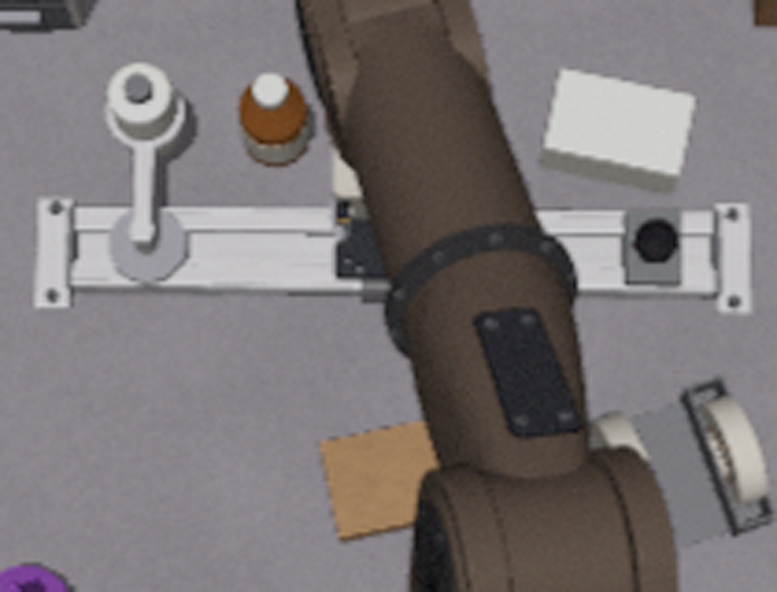

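```bash
python3 - <<'E'
from plan import *
im=cv2.imread("pics/w3.png")
cv2.imwrite("pics/w3c.png",cv2.resize(im[10:290,240:400],(0,0),fx=3,fy=2.1,interpolation=cv2.INTER_CUBIC))
g=im.mean(2)
for r in (60,100,140,180): print(r,g[r-2:r+3,272:376].mean(0).round(0).astype(int).tolist())
E
```

```text
60 [136, 134, 131, 129, 130, 131, 130, 170, 206, 213, 211, 205, 203, 211, 212, 208, 201, 201, 205, 210, 209, 207, 204, 205, 206, 208, 208, 209, 210, 210, 207, 188, 123, 118, 119, 126, 171, 202, 210, 213, 214, 216, 217, 218, 216, 215, 213, 213, 212, 210, 209, 210, 212, 214, 212, 212, 213, 214, 212, 212, 212, 213, 213, 211, 207, 209, 213, 210, 176, 192, 209, 213, 209, 203, 202, 204, 208, 210, 207, 205, 205, 205, 207, 208, 207, 209, 209, 209, 203, 197, 212, 212, 209, 188, 118, 98, 126, 131, 132, 132, 130, 129, 129, 128]
100 [136, 138, 136, 137, 134, 134, 145, 194, 212, 215, 211, 206, 208, 211, 212, 207, 204, 205, 208, 209, 208, 207, 206, 206, 206, 208, 208, 209, 209, 210, 207, 174, 137, 125, 123, 123, 158, 207, 213, 214, 214, 214, 217, 217, 214, 214, 212, 212, 212, 210, 208, 208, 212, 213, 212, 214, 213, 215, 214, 213, 213, 213, 212, 210, 209, 212, 212, 203, 185, 200, 212, 213, 210, 204, 204, 206, 209, 209, 208, 206, 206, 207, 207, 208, 208, 210, 208, 205, 201, 212, 214, 213, 208, 183, 126, 92, 114, 129, 131, 133, 132, 132, 132, 132]
140 [131, 130, 132, 131, 133, 134, 145, 189, 210, 212
[... 296 characters left out ...]
 200, 213, 213, 209, 206, 208, 210, 211, 211, 208, 208, 208, 209, 209, 209, 210, 211, 208, 201, 192, 212, 213, 208, 198, 140, 117, 121, 127, 133, 133, 133, 133, 136, 136, 136]
180 [128, 129, 128, 129, 131, 132, 137, 163, 194, 209, 207, 203, 202, 211, 211, 209, 208, 209, 210, 210, 209, 208, 207, 207, 208, 208, 206, 207, 208, 207, 203, 179, 125, 121, 120, 122, 142, 153, 189, 209, 210, 211, 211, 213, 212, 210, 207, 209, 206, 205, 203, 206, 210, 213, 213, 213, 213, 214, 214, 213, 213, 210, 208, 208, 209, 209, 205, 178, 181, 205, 212, 210, 207, 210, 210, 211, 209, 208, 207, 207, 208, 208, 207, 206, 208, 205, 205, 197, 201, 208, 206, 197, 167, 106, 126, 130, 129, 131, 133, 134, 136, 137, 135, 136]
```

View pics/w3c.png

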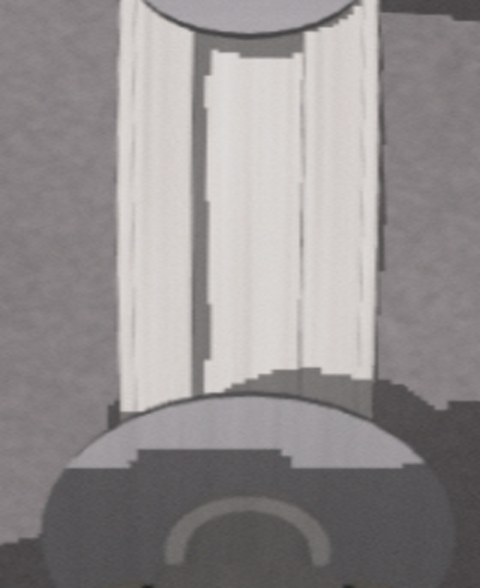

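```bash
python3 - <<'E'
from plan import *
c=cal("wrist")
for r in (60,100,140,180):
  P=[onz(c,(u,r),.026) for u in (278.8,303.4,340,{60:365.2,100:365,140:364.7,180:364.2}[r])]
  print(np.round([p[0] for p in P],4),P[0][1].round(3),"mouth mid",(P[1][0]+P[2][0])/2,P[2][0]-P[1][0],"outer mid",(P[0][0]+P[3][0])/2,P[3][0]-P[0][0])
# held flange/foot axis in image: flange ellipse extremes at z
s=get_state();y,Rm=yaw_of(s);g=s["tool_pos"]+Rm@[0,0,.159]
zf=g[2]-.0041-.076+.010
print("flange",onz(c,(254.5,262),zf),onz(c,(391,262),zf))
E
```

```text
[0.6047 0.6251 0.6552 0.6761] 0.144 mouth mid 0.6401730689635041 0.030144264261475318 outer mid 0.6404139967189297 0.071416161974179
[0.6048 0.6252 0.6553 0.676 ] 0.109 mouth mid 0.6402479927428673 0.030145596187698742 outer mid 0.640405892543005 0.07124932009103369
[0.6046 0.6251 0.6555 0.6761] 0.075 mouth mid 0.640318527010949 0.03038105367648769 outer mid 0.6403519441413845 0.07155340321936687
[0.6041 0.625  0.6558 0.6763] 0.041 mouth mid 0.6403863503480964 0.030854777233602637 outer mid 0.6402072813133928 0.07224502795477317
flange [0.60003126 0.00455274 0.12880768] [0.68262944 0.00476309 0.12880768]
```

Request:
drive_tool(deltas=[0, 0, 0, -0.02, 0, 0.6, -1, 0, 0, 0, 0, 0, 0.6, -1, 0, 0, 0, 0, 0, 0.45, -1, 0, 0, 0, 0, 0, 0, -1, 0, 0, 0, 0, 0, 0, -1])

```text
clock: 9.22
tool_pos: [0.6414, 0.0001, 0.2939]
tcp_rot: [-0.0, 1.0, 0.0, 0.001]
contact_force: [0.7, 0.3, -6.3]
grip_width: 0.0281
```

```bash
python3 - <<'E'
from plan import *
show();c,im=snap("wrist","w4.png");c=cal("wrist");snap("scene","s4.png")
cv2.imwrite("pics/w4c.png",cv2.resize(im[10:330,200:440],(0,0),fx=2,fy=1.8,interpolation=cv2.INTER_CUBIC))
im=cv2.imread("pics/s4.png");cv2.imwrite("pics/s4c.png",cv2.resize(im[180:360,200:380],(0,0),fx=3.3,fy=3.3,interpolation=cv2.INTER_CUBIC))
E
```

```text
clk 9.22 grasp [6.416e-01 1.000e-04 1.349e-01] yaw 0.01 tilt [0.07 0.01] q [ 0.14  0.59 -0.35  1.63  0.23  0.96 -0.28] F [ 0.7  0.3 -6.3] w 0.0281
```

View pics/w4c.png

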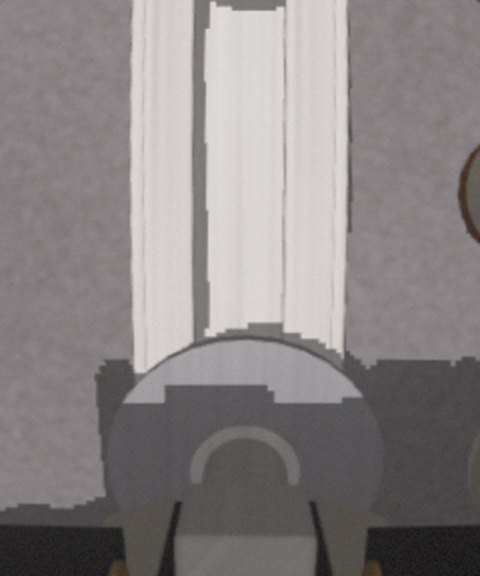

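View pics/s4c.png

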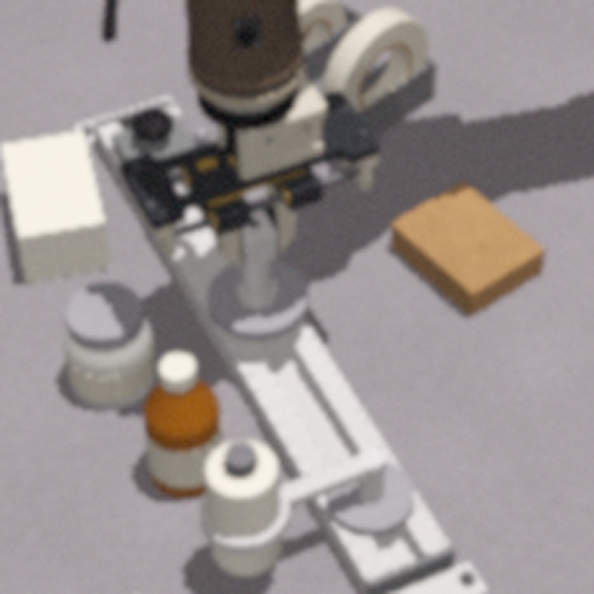

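```bash
python3 - <<'E'
from plan import *
c=cal("wrist");im=cv2.imread("pics/w4.png");g=im.mean(2)
for r in (60,100,140,170):
  row=g[r-2:r+3].mean(0)
  d=np.abs(np.diff(row))
  print(r,[(int(i),int(row[i+1]-row[i])) for i in range(255,385) if d[i]>22])
z=.1349-.0041-.066
for r in (250,258,266): 
  row=g[r-1:r+2].mean(0);d=np.diff(row);print(r,[(int(i),int(d[i])) for i in range(235,410) if abs(d[i])>12])
print([onz(c,(u,r),.026).round(4).tolist() for u,r in ((296.5,65),(342,65),(297,170),(341.7,170))])
print(onz(c,(251.5,264),z),onz(c,(391.5,264),z))
show()
E
```

```text
60 [(264, 39), (265, 29), (295, -41), (296, -33), (302, 68), (341, -33), (372, -30), (373, -67)]
100 [(264, 43), (265, 32), (295, -57), (302, 51), (303, 29), (341, -41), (342, 40), (372, -35), (373, -62), (375, 25)]
140 [(264, 25), (265, 41), (295, -44), (296, -26), (303, 67), (340, -30), (342, 22), (372, -46)]
170 [(265, 41), (266, 25), (295, -53), (303, 27), (304, 56), (342, 23), (371, -45), (372, -23)]
250 [(248, -25), (249, -18)]
258 [(249, -23), (250, -26), (298, 12)]
266 [(250, -23), (251, -14), (295, 13), (341, 13)]
[[0.6255, 0.126, 0.026], [0.6553, 0.1259, 0.026], [0.6255, 0.055, 0.026], [0.6554, 0.0549, 0.026]]
[0.59929531 0.00235151 0.0648    ] [0.68437864 0.00226536 0.0648    ]
clk 9.32 grasp [0.6418 0.     0.1353] yaw -0.01 tilt [0.11 0.01] q [ 0.14  0.59 -0.35  1.63  0.23  0.96 -0.28] F [-0.5 -0.2 -7.5] w 0.0278
```

Request:
drive_tool(deltas=[0, 0, 0, -0.035, 0, 0, -1, 0, 0, 0, 0, 0, 0.1, -1, 0, 0, 0, 0, 0, 0.15, -1, 0, 0, 0, 0, 0, 0.15, -1, 0, 0, 0, 0, 0, 0, -1])

```text
clock: 9.95
tool_pos: [0.6393, -0.0003, 0.2762]
tcp_rot: [0.0, 1.0, -0.0, -0.001]
contact_force: [-0.2, 0.3, -8.2]
grip_width: 0.0279
```

```bash
python3 - <<'E'
from plan import *
show()
E
```

```text
clk 9.95 grasp [ 6.391e-01 -3.000e-04  1.172e-01] yaw -0.01 tilt [-0.09 -0.01] q [ 0.14  0.61 -0.34  1.65  0.24  0.92 -0.29] F [-0.2  0.3 -8.2] w 0.0279
```

Request:
drive_tool(deltas=[0, 0, 0, 0.01, 0, 0.1, -1, 0, 0, 0, 0, 0, 0.1, -1, 0, 0, 0, 0, 0, 0, -1])

```text
clock: 10.32
tool_pos: [0.6399, -0.0002, 0.2687]
tcp_rot: [0.0, 1.0, -0.0, -0.0]
contact_force: [-0.4, 0.4, -6.7]
grip_width: 0.0277
```

```bash
python3 - <<'E'
from plan import *
show();c,im=snap("scene","s5.png")
cv2.imwrite("pics/s5c.png",cv2.resize(im[180:360,200:380],(0,0),fx=3.3,fy=3.3,interpolation=cv2.INTER_CUBIC));show()
E
```

```text
clk 10.32 grasp [ 6.397e-01 -3.000e-04  1.097e-01] yaw -0.02 tilt [-0.05 -0.01] q [ 0.14  0.62 -0.34  1.66  0.25  0.91 -0.29] F [-0.4  0.4 -6.7] w 0.0277
clk 10.38 grasp [ 6.399e-01 -2.000e-04  1.100e-01] yaw -0.01 tilt [-0.02 -0.  ] q [ 0.14  0.62 -0.34  1.66  0.25  0.91 -0.29] F [-0.4  0.4 -7.4] w 0.0275
```

View pics/s5c.png

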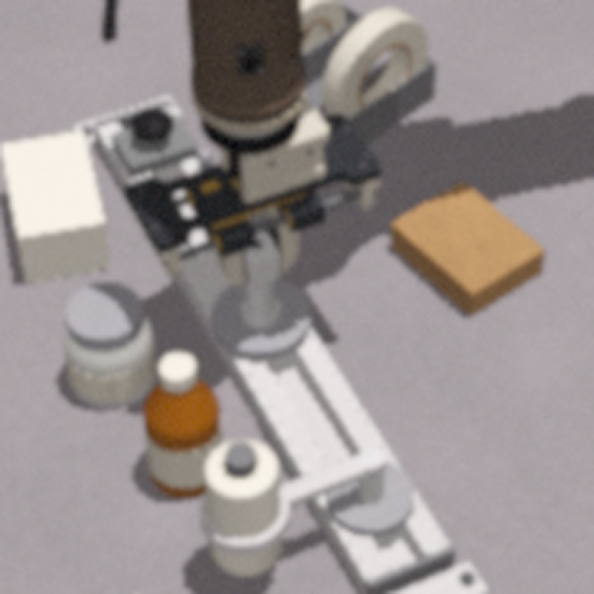

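Foot and boss are in with no side force; about 4 mm to go.

Request:
drive_tool(deltas=[0, 0, 0, 0, 0, 0.08, -1, 0, 0, 0, 0, 0, 0.06, -1, 0, 0, 0, 0, 0, 0, -1])

```text
clock: 10.75
tool_pos: [0.6401, -0.0002, 0.2651]
tcp_rot: [0.0, 1.0, -0.0, 0.001]
contact_force: [-3.9, -0.5, 8.3]
grip_width: 0.0282
```

```bash
python3 - <<'E'
from plan import *
show()
E
```

```text
clk 10.75 grasp [ 6.403e-01 -2.000e-04  1.061e-01] yaw -0.03 tilt [ 0.06 -0.02] q [ 0.14  0.62 -0.34  1.66  0.25  0.9  -0.29] F [-3.9 -0.5  8.3] w 0.0282
```

Request:
drive_tool(deltas=[0, 0, 0, 0, 0, 0, 0, 0, 0, 0, 0, 0, 0, 0, 0, 0, 0, 0, 0, 0, 0, 0, 0, 0, 0, 0, 0, 0, 0, 0, 0, 0, 0, 0, 0, 0, 0, 0, 0, 0, 0, 0])

```text
clock: 11.5
tool_pos: [0.64, -0.0002, 0.2635]
tcp_rot: [0.0, 1.0, -0.0, -0.0]
contact_force: [-0.1, -0.3, 0.3]
grip_width: 0.046
```

```bash
python3 - <<'E'
from plan import *
show();c,im=snap("wrist","w5.png")
E
```

```text
clk 11.50 grasp [ 6.400e-01 -2.000e-04  1.045e-01] yaw -0.01 tilt [-0. -0.] q [ 0.14  0.62 -0.34  1.66  0.25  0.9  -0.29] F [-0.1 -0.3  0.3] w 0.0460
```

View pics/w5.png

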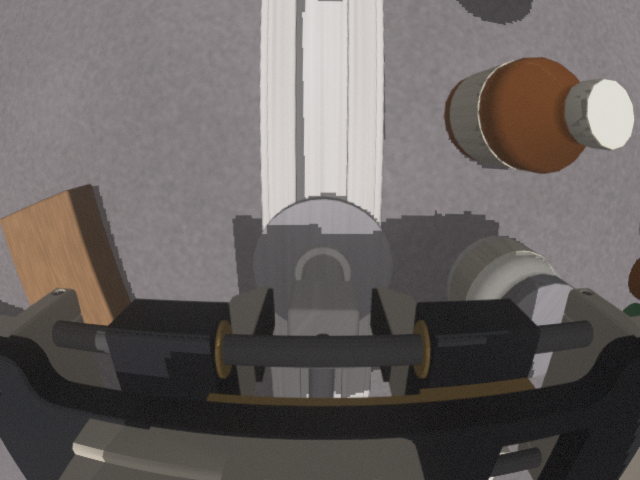

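Request:
drive_tool(deltas=[0, 0, 0, 0, 0, 0, -1, 0, 0, 0, 0, 0, 0, -1, 0, 0, 0, 0, 0, 0, -1, 0, 0, 0, 0, 0, 0, -1, 0, 0, 9, 0, 0, 0, -1, 0, 0, 9, 0, 0, 0, -1, 0, 0, 0, 0, 0, 0, -1], grip_force=20)

```text
clock: 12.42
tool_pos: [0.6399, -0.0001, 0.2635]
tcp_rot: [0.0, 0.988, -0.156, -0.0]
contact_force: [0.3, 0.5, -0.4]
grip_width: 0.028
```

```bash
python3 - <<'E'
from plan import *
show();print(get_state()["torque"])
E
```

```text
clk 12.43 grasp [ 6.399e-01 -1.000e-04  1.045e-01] yaw -17.96 tilt [-0.01 -0.02] q [ 0.09  0.61 -0.25  1.67  0.19  0.89 -0.56] F [ 0.3  0.5 -0.4] w 0.0280
[-0.05533963 -0.07058381 -0.13062697]
```

Turning freely (friction torque 0.13 N·m).

Request:
drive_tool(deltas=[0, 0, 9, 0, 0, 0, -1, 0, 0, 9, 0, 0, 0, -1, 0, 0, 9, 0, 0, 0, -1, 0, 0, 9, 0, 0, 0, -1, 0, 0, 9, 0, 0, 0, -1, 0, 0, 9, 0, 0, 0, -1, 0, 0, 9, 0, 0, 0, -1, 0, 0, 0, 0, 0, 0, -1])

```text
clock: 13.42
tool_pos: [0.6395, 0.0018, 0.2636]
tcp_rot: [-0.0, 0.762, -0.648, -0.001]
contact_force: [-2.8, 5.0, 4.3]
grip_width: 0.028
```

```bash
python3 - <<'E'
from plan import *
show();print(get_state()["torque"])
E
```

```text
clk 13.43 grasp [0.6393 0.0021 0.1046] yaw -80.78 tilt [-0.09  0.1 ] q [-0.11  0.59  0.03  1.69 -0.03  0.86 -1.47] F [-2.8  5.   4.3] w 0.0280
[1.07101422 0.6409779  0.0282901 ]
```

Request:
drive_tool(deltas=[0, 0, 6, 0, 0, 0, -1, 0, 0, 4, 0, 0, 0, -1, 0, 0, 0, 0, 0, 0, -1, 0, 0, 0, 0, 0, 0, -1])

```text
clock: 13.92
tool_pos: [0.6396, 0.0033, 0.2639]
tcp_rot: [0.001, -0.704, 0.71, 0.002]
contact_force: [-3.7, 8.1, 6.0]
grip_width: 0.0279
```

```bash
python3 - <<'E'
from plan import *
show();print(get_state()["torque"])
E
```

```text
clk 13.93 grasp [0.6393 0.0039 0.1049] yaw -90.54 tilt [-0.08  0.23] q [-0.14  0.59  0.08  1.69 -0.06  0.86 -1.62] F [-3.7  8.1  6. ] w 0.0279
[2.150174   0.93516211 0.41270159]
```

Request:
drive_tool(deltas=[0, 0, 2, 0, 0, 0, -1, 0, 0, 0, 0, 0, 0, -1])

```text
clock: 14.18
tool_pos: [0.6395, 0.0034, 0.264]
tcp_rot: [0.001, -0.691, 0.723, 0.002]
contact_force: [-4.7, 8.1, 6.9]
grip_width: 0.0283
```

```bash
python3 - <<'E'
from plan import *
show();print(get_state()["torque"]);c,im=snap("wrist","w6.png")
snap("top","t6.png")
E
```

```text
clk 14.18 grasp [0.6393 0.004  0.105 ] yaw -92.54 tilt [-0.08  0.23] q [-0.14  0.59  0.08  1.69 -0.07  0.86 -1.64] F [-4.7  8.1  6.9] w 0.0283
[2.07975946 1.12735024 0.61546065]
```

View pics/w6.png

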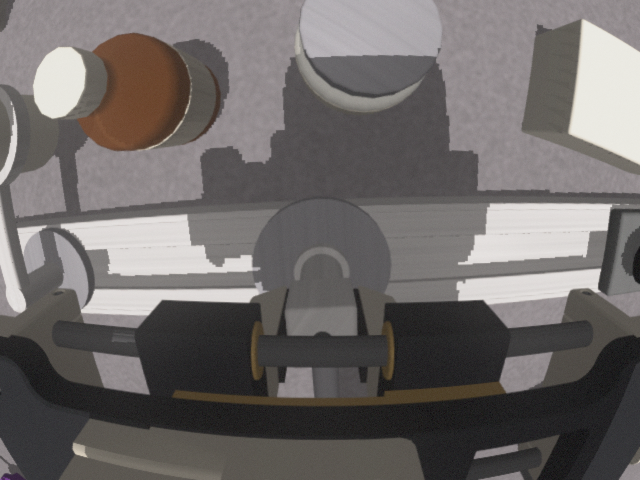

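Request:
drive_tool(deltas=[0, 0, 2, 0, 0, 0, -1, 0, 0, 0, 0, 0, 0, -1])

```text
clock: 14.52
tool_pos: [0.6394, 0.0035, 0.2641]
tcp_rot: [0.001, -0.679, 0.734, 0.002]
contact_force: [-4.4, 9.1, 8.1]
grip_width: 0.0291
```

```bash
python3 - <<'E'
from plan import *
show();print(get_state()["torque"])
E
```

```text
clk 14.53 grasp [0.6392 0.0042 0.1051] yaw -94.52 tilt [-0.09  0.24] q [-0.15  0.59  0.09  1.69 -0.07  0.86 -1.67] F [-4.4  9.1  8.1] w 0.0291
[2.15611878 1.28042501 0.72829481]
```

Request:
drive_tool(deltas=[0, 0, -2, 0, 0, 0, -1, 0, 0, 0, 0, 0, 0, 0.2, 0, 0, 0, 0, 0, 0, 0.2, 0, 0, 0, 0, 0, 0, 0.2, 0, 0, 0, 0, 0, 0, 0.2, 0, 0, 0, 0, 0, -0.5, 0.2, 0, 0, 0, 0, 0, -1, 0.2, 0, 0, 0, 0, 0, -1, 0.2])

```text
clock: 15.52
tool_pos: [0.64, -0.0004, 0.3644]
tcp_rot: [-0.0, -0.688, 0.725, 0.0]
contact_force: [0.2, -0.5, 0.1]
grip_width: 0.0549
```

```bash
python3 - <<'E'
from plan import *
show();snap("wrist","w7.png");snap("top","t7.png");snap("scene","s7.png")
im=cv2.imread("pics/s7.png");cv2.imwrite("pics/s7c.png",cv2.resize(im[150:350,220:420],(0,0),fx=3,fy=3,interpolation=cv2.INTER_CUBIC))
E
```

```text
clk 15.53 grasp [ 6.399e-01 -5.000e-04  2.054e-01] yaw -93.01 tilt [-0.04 -0.02] q [-0.15  0.49  0.1   1.59 -0.06  1.06 -1.66] F [ 0.2 -0.5  0.1] w 0.0549
```

View pics/w7.png

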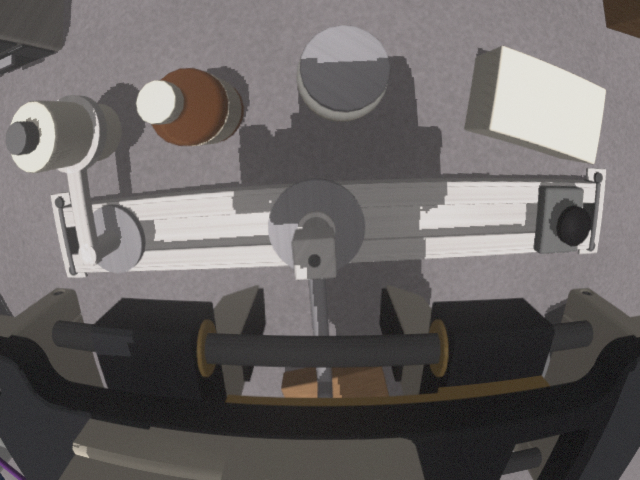

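View pics/s7c.png

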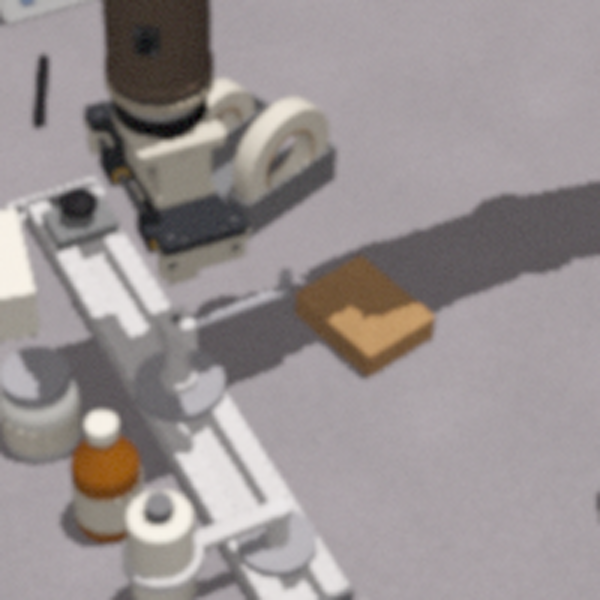

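```bash
python3 - <<'E'
from plan import *
c=cal("wrist")
h=onz(c,(314.7,260.5),.118);a=onz(c,(319,290),.104);b=onz(c,(324,385),.104)
print(h,a,b,np.degrees(np.arctan2(*(a-b)[[1,0]])),np.degrees(np.arctan2(*(h-b)[[1,0]])))
im=cv2.imread("pics/w7.png")
cv2.imwrite("pics/w7c.png",cv2.resize(im[170:410,250:390],(0,0),fx=3,fy=2.5,interpolation=cv2.INTER_CUBIC))
im=cv2.imread("pics/t7.png")
cv2.imwrite("pics/t7c.png",cv2.resize(im[180:310,300:450],(0,0),fx=4,fy=4,interpolation=cv2.INTER_CUBIC))
E
```

```text
[0.64101969 0.00417815 0.118     ] [0.61390415 0.00297623 0.104     ] [0.52866503 0.00370727 0.104     ] -0.4913827563196841 0.24012362435080048
```

View pics/w7c.png

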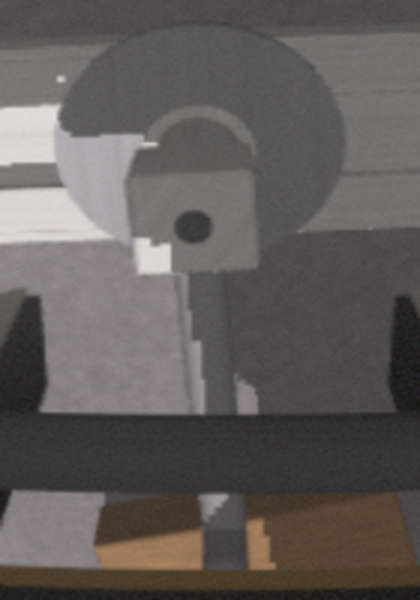

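View pics/t7c.png

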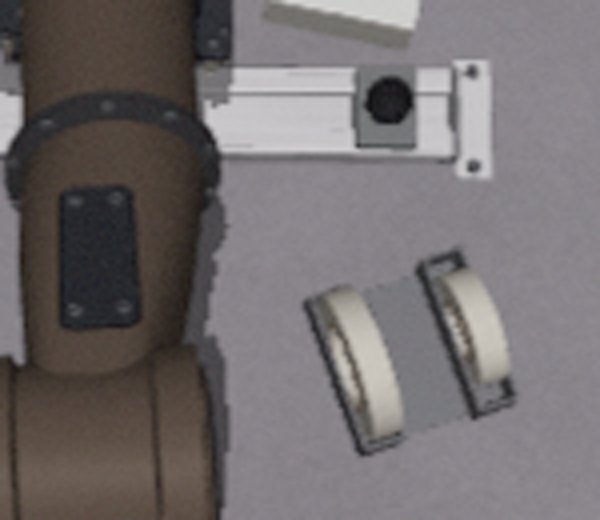

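```bash
python3 - <<'E'
from plan import *
T=cal("top");S=cal("scene")
print(tri([(T,(390.5,270.3)),(S,(312.8,197.4))]),onz(T,(390.5,270.3),.08),onz(S,(312.8,197.4),.08))
print(tri([(T,(418.7,260.8)),(S,(290.7,187.3))]))
plan([((.64,0,.25),-93),((.45,-.2,.27),-70)],0.4,maxd=40)
E
```

```text
[ 0.42767273 -0.20797156  0.07597722] [ 0.42688244 -0.2073731   0.08      ] [ 0.42993179 -0.20395037  0.08      ]
[ 0.4600681  -0.29794117  0.06086083]
[0,0,-0,-0.01,0.01,-0.54,0.4,0,0,-0,-0,0.01,-0.53,0.4,0,0,-3.3,0.75,0.64,-0.07,0.4,0,0,-3.3,0.71,0.68,-0.07,0.4,0,0,-3.3,0.67,0.72,-0.08,0.4,0,0,-3.3,0.63,0.76,-0.07,0.4,0,0,-3.2,0.58,0.8,-0.07,0.4,0,0,-3.3,0.54,0.82,-0.07,0.4]
[0,0,-3.3,0.49,0.86,-0.07,0.4]
end [ 0.4499 -0.2001  0.2699] -70.02 9
```

Request:
drive_tool(deltas=[0, 0, 0, 0, 0, -0.54, 0.4, 0, 0, -3.3, 0, 0, -0.54, 0.4, 0, 0, -3.3, 0.75, 0.64, -0.07, 0.4, 0, 0, -3.3, 0.71, 0.68, -0.07, 0.4, 0, 0, -3.3, 0.67, 0.72, -0.07, 0.4, 0, 0, -3.3, 0.63, 0.76, -0.07, 0.4, 0, 0, -3.3, 0.58, 0.8, -0.07, 0.4, 0, 0, -3.3, 0.54, 0.82, -0.07, 0.4])

```text
clock: 16.68
tool_pos: [0.4863, -0.1817, 0.4226]
tcp_rot: [0.0, 0.82, -0.572, -0.001]
contact_force: [0.5, -0.8, 0.9]
grip_width: 0.0641
```

Request:
drive_tool(deltas=[0, 0, 0, 0.4, 0.9, 0, 0.4, 0, 0, 0, 0, 0, 0, 0.4, 0, 0, 0, 0, 0, 0, 0.4])

```text
clock: 17.05
tool_pos: [0.4594, -0.2077, 0.423]
tcp_rot: [-0.0, 0.82, -0.573, -0.0]
contact_force: [0.5, 0.1, 0.7]
grip_width: 0.0643
```

```bash
python3 - <<'E'
from plan import *
show();snap("wrist","w8.png");c=cal("wrist")
print(proj(c,[[.428,-.208,.132],[.428,-.208,.072]]))
E
```

```text
clk 17.05 grasp [ 0.4593 -0.2077  0.264 ] yaw -69.90 tilt [-0.03  0.03] q [ 0.24  0.22  0.1   1.84 -0.03  1.08 -0.87] F [0.5 0.1 0.7] w 0.0643
[[308.65554466 276.81145619]
 [310.79419366 253.06112422]]
```

View pics/w8.png

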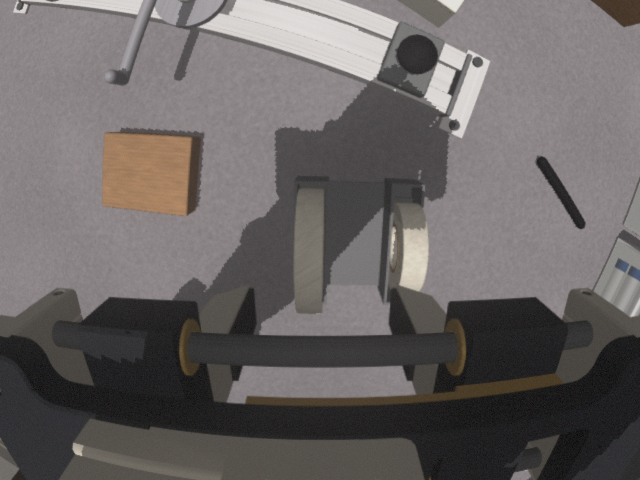

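```bash
python3 - <<'E'
from plan import *
im=cv2.imread("pics/w8.png");g=im.mean(2)
cv2.imwrite("pics/w8c.png",cv2.resize(im[170:330,270:450],(0,0),fx=4,fy=3.6,interpolation=cv2.INTER_CUBIC))
c=cal("wrist");S=cal("scene");T=cal("top")
def rim(p,a):
    ca,sa=np.cos(a),np.sin(a);t=np.linspace(0,2*np.pi,180)
    out=[]
    for w in (-.012,.012):
        out.append(np.array(p)+np.c_[ -sa*w+ca*.06*np.cos(t)*1, ca*w+sa*.06*np.cos(t), .06*np.sin(t)])
    return np.vstack(out)
for z in (.06,.064,.068,.072):
  def f(q):
    P=rim((q[0],q[1],z),np.radians(20));u=proj(c,P)
    return [u[:,1].min()-187,u[:,1].max()-313,u[:,0].min()+u[:,0].max()-296.5-325]
  r=least_squares(f,[.428,-.208]);P=rim((*r.x,z),np.radians(20))
  u=proj(S,P);t=proj(T,P);w=proj(c,P)
  print(z,r.x.round(4),r.fun.round(2),"wrist box",w.min(0).round(1),w.max(0).round(1),"scene",u.min(0).round(1),u.max(0).round(1),"top",t.min(0).round(1),t.max(0).round(1))
print("obs scene",[300.7,178.6,328.7,213.6],"top",[381.4,251.5,399,291.2])
E
```

```text
0.06 [ 0.4278 -0.2095] [ 0.8  -0.89  0.  ] wrist box [295.9 187.8] [325.6 312.1] scene [296.1 181.7] [328.6 220.2] top [379.6 251.5] [401.6 290.6]
0.064 [ 0.429  -0.2092] [ 0.1  -0.11  0.  ] wrist box [295.7 187.1] [325.8 312.9] scene [295.8 180.8] [328.3 219.5] top [379.6 250.9] [401.6 290.1]
0.068 [ 0.4302 -0.2089] [-0.61  0.68 -0.  ] wrist box [295.5 186.4] [326.  313.7] scene [295.4 179.9] [328.1 218.7] top [379.7 250.2] [401.7 289.5]
0.072 [ 0.4314 -0.2086] [-1.34  1.5  -0.  ] wrist box [295.3 185.7] [326.2 314.5] scene [295.1 179.1] [327.8 217.9] top [379.7 249.6] [401.8 289. ]
obs scene [300.7, 178.6, 328.7, 213.6] top [381.4, 251.5, 399, 291.2]
```

View pics/w8c.png

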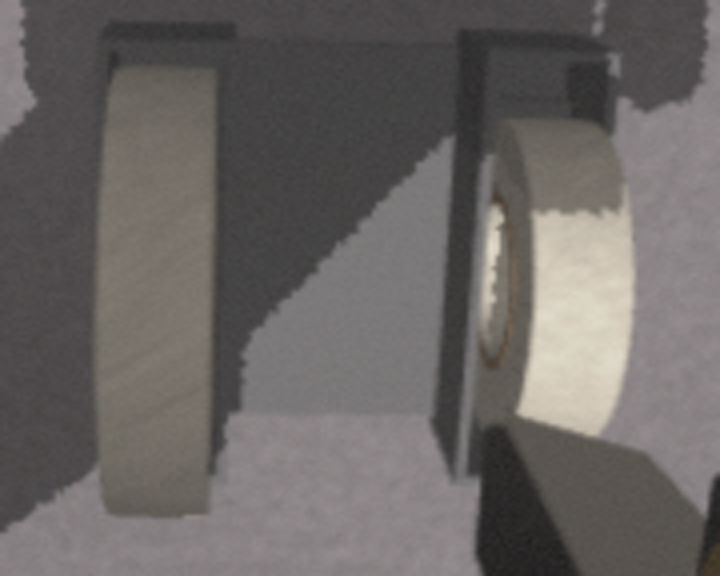

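```bash
python3 - <<'E'
from plan import *
plan([((.429,-.209,.2),-70),((.429,-.209,.122),-70)],0.4,maxd=38)
E
```

```text
[0,0,0.1,-0.11,0.37,0.8,0.4,0,0,0.1,-0.12,0.37,0.8,0.4,0,0,-0,0,-0,0.65,0.4,0,0,-0,0,-0,0.65,0.4,0,0,-0,0,-0,0.65,0.4]
end [ 0.4288 -0.2089  0.122 ] -70.04 5
```

Request:
drive_tool(deltas=[0, 0, 0, -0.12, 0.37, 0.8, 0.4, 0, 0, 0, -0.12, 0.37, 0.8, 0.4, 0, 0, 0, 0, 0, 0.6, 0.4, 0, 0, 0, 0, 0, 0.6, 0.4, 0, 0, 0, 0, 0, 0, 0.4])

```text
clock: 17.73
tool_pos: [0.4282, -0.2082, 0.31]
tcp_rot: [0.0, 0.82, -0.572, -0.002]
contact_force: [0.0, -0.5, 0.5]
grip_width: 0.0642
```

```bash
python3 - <<'E'
from plan import *
show();snap("wrist","w9.png")
E
```

```text
clk 17.73 grasp [ 0.4277 -0.208   0.151 ] yaw -69.81 tilt [-0.19  0.08] q [ 0.27  0.31  0.09  2.05 -0.04  0.79 -0.84] F [ 0.  -0.5  0.5] w 0.0642
```

View pics/w9.png

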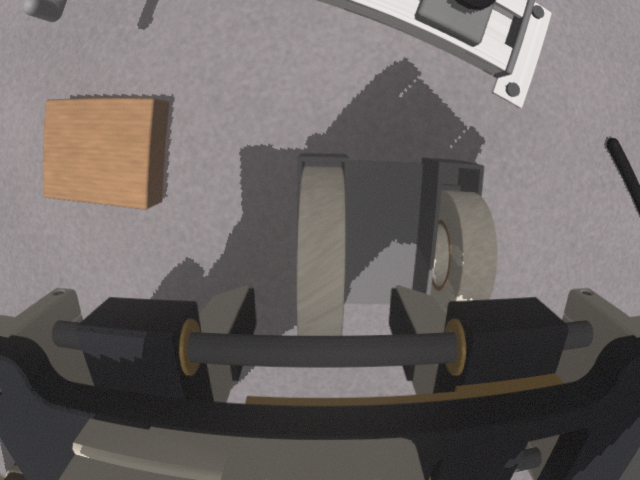

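Request:
drive_tool(deltas=[0, 0, 0, 0, 0, 0.36, 0.4, 0, 0, 0, 0, 0, 0.34, 0.4, 0, 0, 0, 0, 0, 0, -1, 0, 0, 0, 0, 0, 0, -1, 0, 0, 0, 0, 0, 0, -1, 0, 0, 0, 0, 0, 0, -1, 0, 0, 0, 0, 0, 0, -1, 0, 0, 0, 0, 0, 0, -1], grip_force=20)

```text
clock: 18.77
tool_pos: [0.4282, -0.2093, 0.2837]
tcp_rot: [-0.0, 0.82, -0.573, 0.0]
contact_force: [0.8, 1.2, 2.9]
grip_width: 0.0238
```

```bash
python3 - <<'E'
from plan import *
show();c,im=snap("scene","s9.png")
cv2.imwrite("pics/s9c.png",cv2.resize(im[140:260,230:380],(0,0),fx=4,fy=4,interpolation=cv2.INTER_CUBIC))
E
```

```text
clk 18.77 grasp [ 0.4283 -0.2093  0.1247] yaw -69.92 tilt [ 0.02 -0.01] q [ 0.27  0.35  0.09  2.07 -0.05  0.72 -0.83] F [0.8 1.2 2.9] w 0.0238
```

View pics/s9c.png

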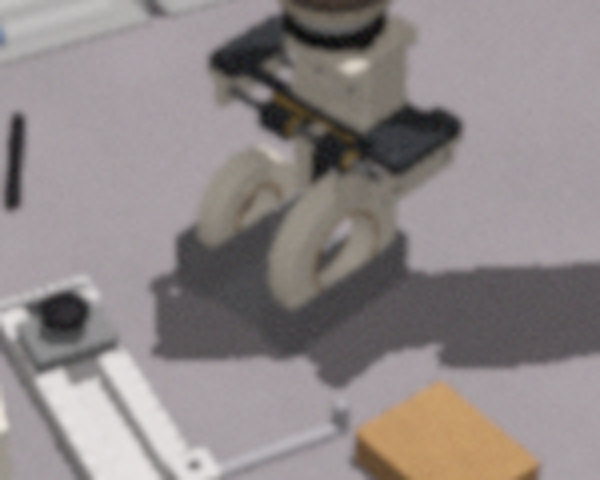

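Request:
drive_tool(deltas=[0, 0, 0, 0, 0, -0.5, -1, 0, 0, 0, 0, 0, -0.8, -1, 0, 0, 0, 0, 0, -1, -1, 0, 0, 0, 0, 0, -1, -1, 0, 0, 0, 0, 0, -0.5, -1, 0, 0, 0, 0, 0, 0, -1])

```text
clock: 19.58
tool_pos: [0.4283, -0.2094, 0.4365]
tcp_rot: [-0.0, 0.82, -0.573, 0.001]
contact_force: [-0.1, -0.6, -2.8]
grip_width: 0.0237
```

```bash
python3 - <<'E'
from plan import *
show();c,im=snap("wrist","w10.png");c,im=snap("scene","s10.png")
cv2.imwrite("pics/s10c.png",cv2.resize(im[120:330,200:380],(0,0),fx=3,fy=2.85,interpolation=cv2.INTER_CUBIC))
plan([((.44,0.004,.27),0)],-1,maxd=40)
E
```

```text
clk 19.57 grasp [ 0.4287 -0.2096  0.2775] yaw -69.92 tilt [ 0.14 -0.05] q [ 0.25  0.16  0.11  1.88 -0.02  1.1  -0.86] F [-0.1 -0.6 -2.8] w 0.0237
[0,0,-8.7,-0.61,-0.26,0.02,-1,0,0,-8.8,-0.57,-0.36,0.01,-1,0,0,-8.7,-0.5,-0.44,0.02,-1,0,0,-8.8,-0.44,-0.5,0.02,-1,0,0,-8.7,-0.34,-0.57,0.02,-1,0,0,-8.7,-0.26,-0.62,0.01,-1,0,0,-8.8,-0.17,-0.64,0.02,-1,0,0,-8.7,-0.06,-0.67,0.02,-1]
end [0.4401 0.0041 0.2699] -0.01 8
```

View pics/w10.png

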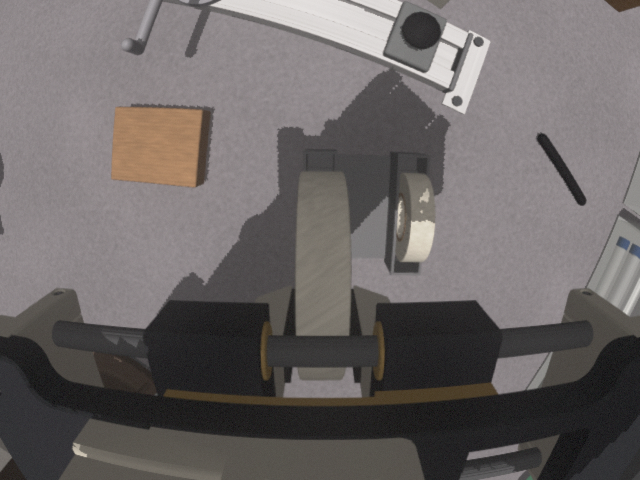

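View pics/s10c.png

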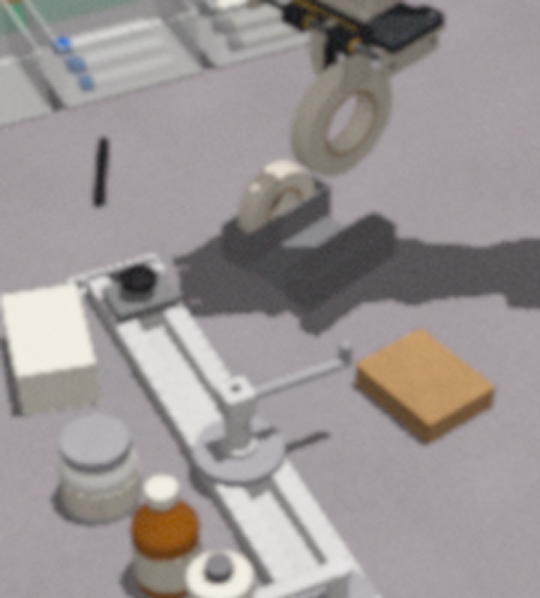

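```bash
python3 - <<'E'
from plan import *
c=cal("wrist");S=cal("scene")
print("tip",tri([(c,(129,45)),(S,(315.7,241.8))]),onz(c,(129,45),.13),onz(S,(315.7,241.8),.13))
print("head",onz(S,(278,256.1),.118))
# roll fit in scene and wrist: predicted silhouettes
def rim(p,a,r):
    ca,sa=np.cos(a),np.sin(a);t=np.linspace(0,2*np.pi,180)
    return np.vstack([np.array(p)+np.c_[-sa*w+ca*r*np.cos(t),ca*w+sa*r*np.cos(t),r*np.sin(t)] for w in (-.012,.012)])
for dz in (.052,.056,.060,.064):
    for n,cc in (("w",c),("s",S)):
        u=proj(cc,rim((.4285,-.2095,.2775-dz),np.radians(20),.06))
        print(dz,n,u.min(0).round(1),u.max(0).round(1),end=" ")
    print()
im=cv2.imread("pics/s10.png");cv2.imwrite("pics/s10d.png",cv2.resize(im[130:190,285:345],(0,0),fx=9,fy=9,interpolation=cv2.INTER_CUBIC))
E
```

```text
tip [0.52783238 0.00412868 0.11890007] [ 0.52743174 -0.00313119  0.13      ] [0.53235243 0.01413254 0.13      ]
head [0.6408225  0.00662276 0.118     ]
0.052 w [292.5 169.8] [354.1 390.6] 0.052 s [295.1 136.3] [329.8 178.3] 
0.056 w [293.2 169.1] [353.3 385.8] 0.056 s [295.1 137.5] [329.8 179.4] 
0.06 w [293.9 168.4] [352.5 381.3] 0.06 s [295.1 138.6] [329.7 180.5] 
0.064 w [294.6 167.8] [351.8 376.9] 0.064 s [295.2 139.8] [329.7 181.6]
```

View pics/s10d.png

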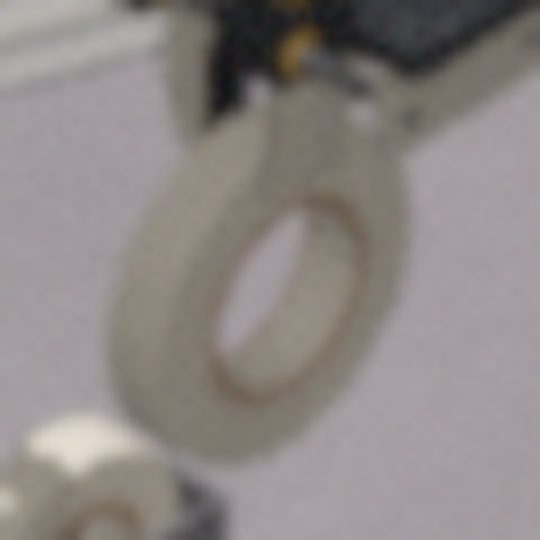

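Request:
drive_tool(deltas=[0, 0, -8.7, -0.61, -0.26, 0, -1, 0, 0, -8.8, -0.57, -0.36, 0, -1, 0, 0, -8.7, -0.5, -0.44, 0, -1, 0, 0, -8.8, -0.44, -0.5, 0, -1, 0, 0, -8.7, -0.34, -0.57, 0, -1, 0, 0, -8.7, -0.26, -0.62, 0, -1, 0, 0, -8.8, -0.17, -0.64, 0, -1, 0, 0, -8.7, -0.06, -0.67, 0, -1])

```text
clock: 20.68
tool_pos: [0.44, 0.0047, 0.4339]
tcp_rot: [0.0, 1.0, 0.002, -0.001]
contact_force: [1.1, -0.6, -1.7]
grip_width: 0.0241
```

Request:
drive_tool(deltas=[0, 0, 0, 0, 0, 0, -1, 0, 0, 0, 0, 0, 0, -1])

```text
clock: 20.92
tool_pos: [0.4402, 0.0033, 0.4345]
tcp_rot: [0.0, 1.0, -0.001, -0.001]
contact_force: [0.1, 0.6, -1.7]
grip_width: 0.0239
```

```bash
python3 - <<'E'
from plan import *
show();c,im=snap("wrist","w11.png");c=cal("wrist")
print(proj(c,[[.64,.004,.118],[.53,.004,.104],[.53,.004,.13]]))
E
```

```text
clk 20.93 grasp [0.4399 0.0032 0.2755] yaw -0.14 tilt [-0.11 -0.03] q [ 0.04  0.12 -0.19  1.94  0.03  1.09 -0.16] F [ 0.1  0.6 -1.7] w 0.0239
[[536.82816973 230.64508826]
 [423.84048014 225.59650993]
 [431.97950364 233.33228383]]
```

View pics/w11.png

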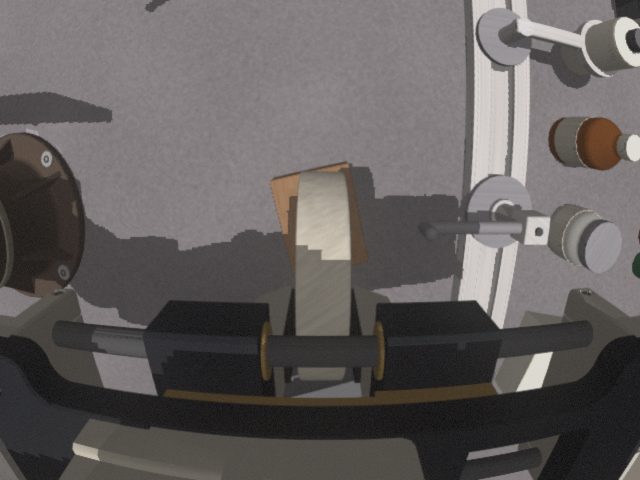

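```bash
python3 - <<'E'
from plan import *
plan([((.488,.004,.176),0)],-1,maxd=38)
E
```

```text
[0,0,-0.1,0.4,-0.01,0.83,-1,0,0,-0,0.4,-0.01,0.83,-1,0,0,-0.1,0.39,-0.01,0.83,-1]
end [0.4878 0.0041 0.1761] 0.03 3
```

Request:
drive_tool(deltas=[0, 0, 0, 0.4, -0.01, 0.83, -1, 0, 0, 0, 0.4, -0.01, 0.83, -1, 0, 0, 0, 0.4, 0, 0.83, -1, 0, 0, 0, 0, 0, 0, -1, 0, 0, 0, 0, 0, 0, -1])

```text
clock: 21.6
tool_pos: [0.4882, 0.0042, 0.3365]
tcp_rot: [0.0, 1.0, -0.001, -0.0]
contact_force: [1.4, -0.5, -0.6]
grip_width: 0.0236
```

```bash
python3 - <<'E'
from plan import *
show();c,im=snap("wrist","w12.png");c,im=snap("scene","s12.png")
cv2.imwrite("pics/s12c.png",cv2.resize(im[170:310,230:390],(0,0),fx=4,fy=4,interpolation=cv2.INTER_CUBIC))
E
```

```text
clk 21.60 grasp [0.4882 0.0042 0.1775] yaw -0.09 tilt [-0.01 -0.01] q [ 0.03  0.3  -0.18  1.97  0.07  0.87 -0.19] F [ 1.4 -0.5 -0.6] w 0.0236
```

View pics/w12.png

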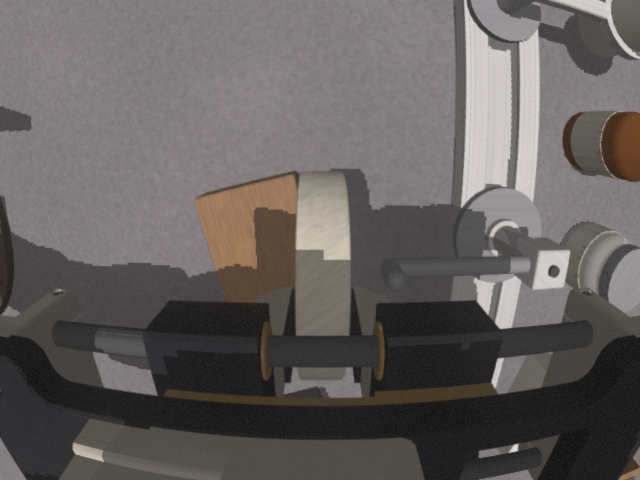

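View pics/s12c.png

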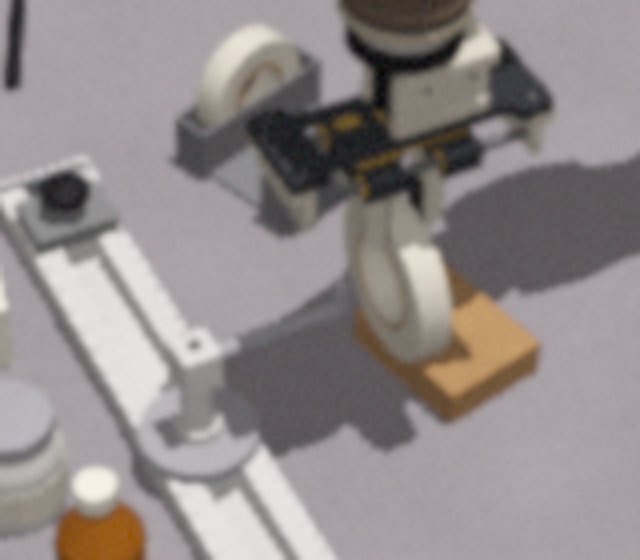

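```bash
python3 - <<'E'
from plan import *
c=cal("wrist");print(onz(c,(440,268),.104),onz(c,(510,265.5),.104),onz(c,(397,280),.13),onz(c,(553,270.5),.118))
E
```

```text
[0.56392034 0.00228935 0.104     ] [0.61524768 0.00307027 0.104     ] [0.53033464 0.00534269 0.13      ] [0.64260581 0.00394906 0.118     ]
```

Request:
drive_tool(deltas=[0, 0, 0, 0.3, 0, 0, -1, 0, 0, 0, 0.3, 0, 0, -1, 0, 0, 0, 0.3, 0, 0, -1, 0, 0, 0, 0.3, 0, 0, -1, 0, 0, 0, 0, 0, 0, -1])

```text
clock: 22.32
tool_pos: [0.5373, 0.0047, 0.3357]
tcp_rot: [-0.0, 1.0, -0.0, 0.0]
contact_force: [0.2, 0.1, -1.4]
grip_width: 0.0238
```

```bash
python3 - <<'E'
from plan import *
show();c,im=snap("scene","s13.png")
cv2.imwrite("pics/s13c.png",cv2.resize(im[170:310,230:390],(0,0),fx=4,fy=4,interpolation=cv2.INTER_CUBIC))
E
```

```text
clk 22.32 grasp [0.5374 0.0048 0.1767] yaw -0.02 tilt [0.01 0.01] q [ 0.02  0.37 -0.17  1.86  0.08  0.91 -0.19] F [ 0.2  0.1 -1.4] w 0.0238
```

View pics/s13c.png

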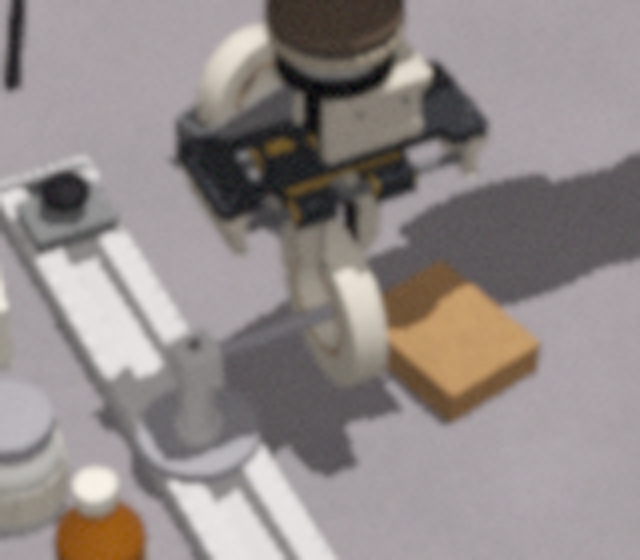

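Request:
drive_tool(deltas=[0, 0, 0, 0.27, 0.02, 0, -1, 0, 0, 0, 0.27, 0, 0, -1, 0, 0, 0, 0.27, 0, 0, -1, 0, 0, 0, 0.25, 0, 0, -1, 0, 0, 0, 0, 0, 0, -1])

```text
clock: 23.0
tool_pos: [0.5795, 0.0039, 0.3358]
tcp_rot: [-0.0, 1.0, -0.0, 0.0]
contact_force: [0.5, 0.2, -2.7]
grip_width: 0.0242
```

```bash
python3 - <<'E'
from plan import *
show();c,im=snap("scene","s14.png")
cv2.imwrite("pics/s14c.png",cv2.resize(im[170:310,230:390],(0,0),fx=4,fy=4,interpolation=cv2.INTER_CUBIC))
E
```

```text
clk 23.00 grasp [0.5796 0.0039 0.1768] yaw -0.02 tilt [0.01 0.  ] q [ 0.02  0.44 -0.16  1.76  0.08  0.95 -0.18] F [ 0.5  0.2 -2.7] w 0.0242
```

View pics/s14c.png

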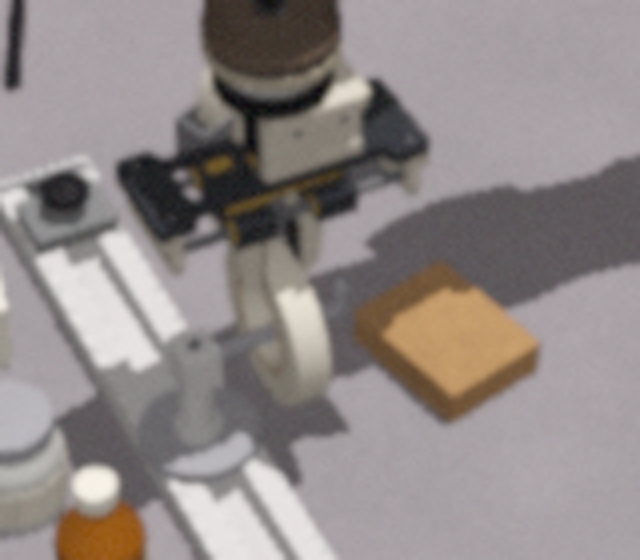

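Request:
drive_tool(deltas=[0, 0, 0, 0, 0.02, 0.25, -1, 0, 0, 0, 0, 0, 0.25, -1, 0, 0, 0, 0, 0, 0.25, -1, 0, 0, 0, 0, 0, 0.1, -1, 0, 0, 0, 0, 0, 0, -1])

```text
clock: 23.68
tool_pos: [0.5787, 0.0031, 0.3015]
tcp_rot: [0.0, 1.0, -0.0, -0.0]
contact_force: [0.0, -0.9, -2.4]
grip_width: 0.0237
```

```bash
python3 - <<'E'
from plan import *
show()
E
```

```text
clk 23.68 grasp [0.5786 0.0031 0.1425] yaw -0.01 tilt [-0.04 -0.  ] q [ 0.02  0.47 -0.16  1.8   0.09  0.88 -0.18] F [ 0.  -0.9 -2.4] w 0.0237
```

Request:
drive_tool(deltas=[0, 0, 0, 0, 0, 0.06, -1, 0, 0, 0, 0, 0, 0.04, -1, 0, 0, 0, 0, 0, 0, -1])

```text
clock: 24.05
tool_pos: [0.5788, 0.0031, 0.2979]
tcp_rot: [0.0, 1.0, -0.0, -0.0]
contact_force: [0.3, 0.6, -0.7]
grip_width: 0.0238
```

```bash
python3 - <<'E'
from plan import *
show();c,im=snap("scene","s15.png")
cv2.imwrite("pics/s15c.png",cv2.resize(im[190:290,250:350],(0,0),fx=6,fy=6,interpolation=cv2.INTER_CUBIC))
E
```

```text
clk 24.05 grasp [0.5788 0.0031 0.1389] yaw -0.01 tilt [-0. -0.] q [ 0.01  0.48 -0.16  1.8   0.09  0.87 -0.19] F [ 0.3  0.6 -0.7] w 0.0238
```

View pics/s15c.png

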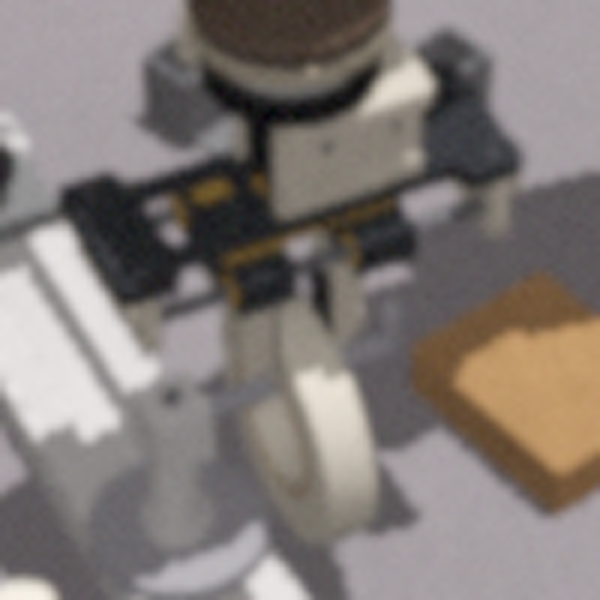

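Request:
drive_tool(deltas=[0, 0, 0, 0, 0, 0.05, -1, 0, 0, 0, 0, 0, 0, -1])

```text
clock: 24.35
tool_pos: [0.5787, 0.003, 0.2972]
tcp_rot: [0.0, 1.0, -0.0, 0.0]
contact_force: [-5.6, -1.3, 12.9]
grip_width: 0.0237
```

```bash
python3 - <<'E'
from plan import *
import time
show();show()
E
```

```text
clk 24.35 grasp [0.5788 0.003  0.1382] yaw -0.03 tilt [ 0.03 -0.02] q [ 0.01  0.48 -0.16  1.8   0.09  0.87 -0.19] F [-5.6 -1.3 12.9] w 0.0237
clk 24.35 grasp [0.5788 0.003  0.1382] yaw -0.03 tilt [ 0.03 -0.02] q [ 0.01  0.48 -0.16  1.8   0.09  0.87 -0.19] F [-5.6 -1.3 12.9] w 0.0237
```

Request:
drive_tool(deltas=[0, 0, 0, 0, 0, -0.04, -1, 0, 0, 0, 0, 0, 0, -1, 0, 0, 0, 0, 0, 0, -0.2, 0, 0, 0, 0, 0, 0, -0.2, 0, 0, 0, 0, 0, 0, -0.2, 0, 0, 0, 0, 0, 0, -0.2])

```text
clock: 25.1
tool_pos: [0.5788, 0.0031, 0.2975]
tcp_rot: [0.0, 1.0, -0.0, 0.0]
contact_force: [0.4, 0.6, -0.1]
grip_width: 0.0363
```

```bash
python3 - <<'E'
from plan import *
show();c,im=snap("scene","s16.png")
cv2.imwrite("pics/s16c.png",cv2.resize(im[190:290,250:350],(0,0),fx=6,fy=6,interpolation=cv2.INTER_CUBIC));snap("wrist","w16.png")
E
```

```text
clk 25.10 grasp [0.5788 0.0031 0.1385] yaw -0.02 tilt [ 0. -0.] q [ 0.01  0.48 -0.16  1.8   0.09  0.87 -0.19] F [ 0.4  0.6 -0.1] w 0.0363
```

View pics/s16c.png

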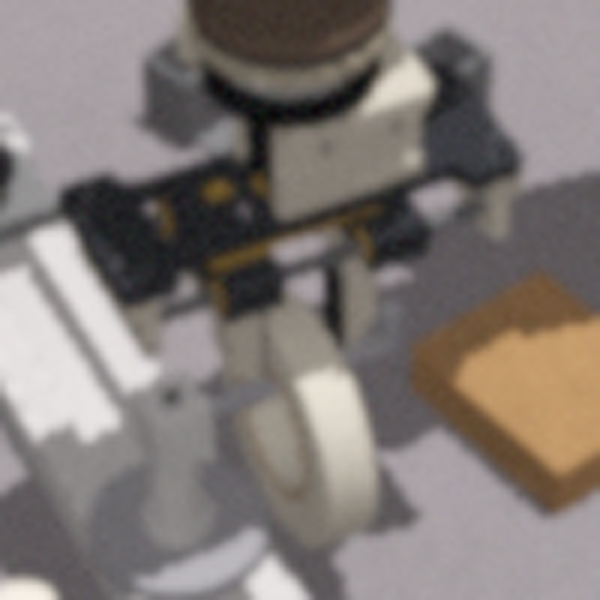

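View pics/w16.png

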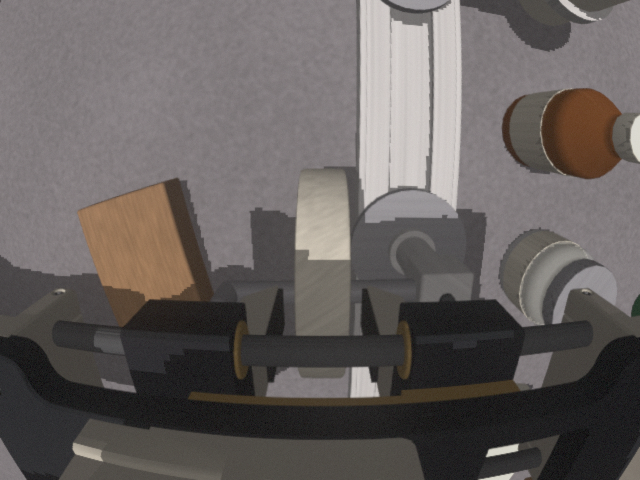

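Released and hanging freely between the fingers. Lift straight up slowly, then clear.

Request:
drive_tool(deltas=[0, 0, 0, 0, 0, -0.25, -0.2, 0, 0, 0, 0, 0, -0.4, -0.2, 0, 0, 0, 0, 0, -0.6, -0.2, 0, 0, 0, 0, 0, -0.9, -0.2, 0, 0, 0, 0, 0, -1, -0.2, 0, 0, 0, -0.5, 0, -0.8, -0.2, 0, 0, 0, -0.9, 0, -0.5, -0.2, 0, 0, 0, -0.9, 0, 0, -0.2])

```text
clock: 26.2
tool_pos: [0.486, 0.0033, 0.4785]
tcp_rot: [-0.0, 1.0, -0.0, 0.002]
contact_force: [0.7, 0.4, -1.0]
grip_width: 0.0368
```

Request:
drive_tool(deltas=[0, 0, 0, -0.9, 0.5, 0, -0.2, 0, 0, 0, -0.5, 0.9, 0, -0.2, 0, 0, 0, 0, 0.9, 0, -0.2, 0, 0, 0, 0, 0.9, 0, -0.2, 0, 0, 0, 0, 0.9, 0, -0.2, 0, 0, 0, 0, 0, 0, -0.2, 0, 0, 0, 0, 0, 0, -0.2])

```text
clock: 27.08
tool_pos: [0.4307, -0.1603, 0.4763]
tcp_rot: [-0.0, 1.0, -0.0, 0.001]
contact_force: [0.4, 0.1, -0.7]
grip_width: 0.0369
```

```bash
python3 - <<'E'
from plan import *
show();c,im=snap("scene","s17.png");c,t=snap("top","t17.png");snap("wrist","w17.png")
cv2.imwrite("pics/s17c.png",cv2.resize(im[150:350,200:400],(0,0),fx=3,fy=3,interpolation=cv2.INTER_CUBIC))
cv2.imwrite("pics/t17c.png",cv2.resize(t[140:310,220:440],(0,0),fx=3.5,fy=3.5,interpolation=cv2.INTER_CUBIC))
E
```

```text
clk 27.07 grasp [ 0.4309 -0.1603  0.3173] yaw -0.00 tilt [0.06 0.01] q [ 0.27  0.11 -0.03  1.84  0.    1.19  0.24] F [ 0.4  0.1 -0.7] w 0.0369
```

View pics/s17c.png

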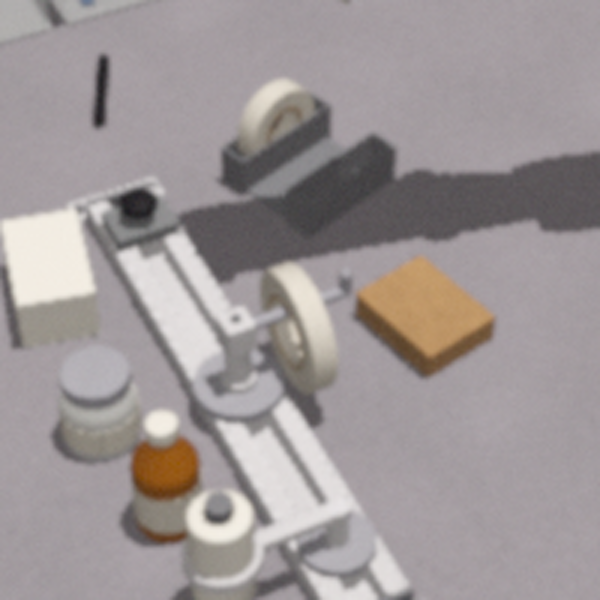

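View pics/t17c.png

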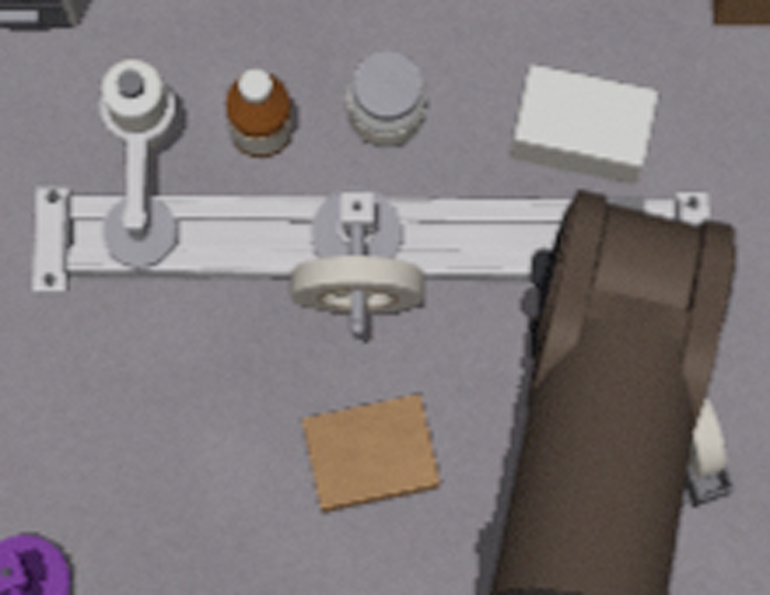

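View pics/w17.png

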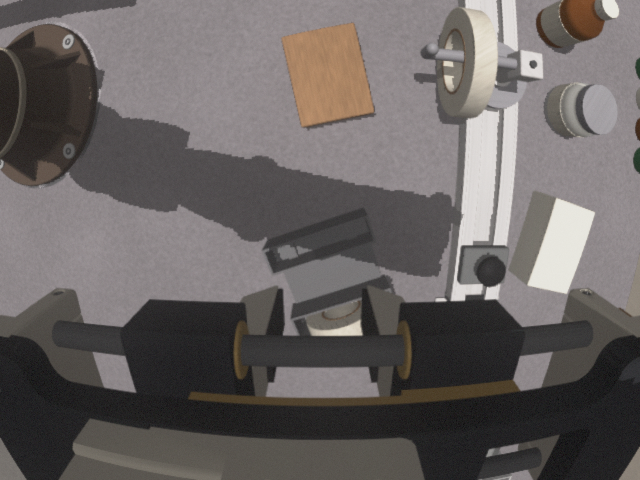

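Request:
drive_tool(deltas=[0, 0, 0, 0, 0, 0, -0.2, 0, 0, 0, 0, 0, 0, -0.2, 0, 0, 0, 0, 0, 0, -0.2, 0, 0, 0, 0, 0, 0, -0.2, 0, 0, 0, 0, 0, 0, -0.2, 0, 0, 0, 0, 0, 0, -0.2, 0, 0, 0, 0, 0, 0, -0.2, 0, 0, 0, 0, 0, 0, -0.2])

```text
clock: 28.22
tool_pos: [0.4308, -0.1609, 0.4755]
tcp_rot: [0.0, 1.0, -0.0, -0.0]
contact_force: [-0.3, -0.0, 0.3]
grip_width: 0.0366
```

```bash
python3 - <<'E'
from plan import *
a=cv2.imread("pics/t17.png")
c,b=snap("top","t18.png");c,d=snap("top","t19.png")
for x,y in ((a,b),(b,d)):
    e=np.abs(x.astype(int)-y)[190:250,290:350].mean(2);print(e.mean(),e.max())
show()
T=c
im=d
cv2.imwrite("pics/t19c.png",cv2.resize(im[180:250,285:355],(0,0),fx=8,fy=8,interpolation=cv2.INTER_CUBIC))
print(proj(T,[[.640,.004,.118],[.530,.004,.104],[.530,.004,.13],[.579,.064,.077],[.579,-.056,.077]]).round(1))
E
```

```text
1.244814814814815 7.666666666666667
1.2368518518518519 6.666666666666667
clk 28.32 grasp [ 0.4308 -0.1609  0.3165] yaw -0.02 tilt [ 0. -0.] q [ 0.27  0.11 -0.03  1.84  0.    1.19  0.24] F [ 0.4  0.  -0.2] w 0.0365
[[321.9 199.6]
 [321.7 235.5]
 [321.8 233.6]
 [302.6 221.9]
 [341.  222.1]]
```

View pics/t19c.png

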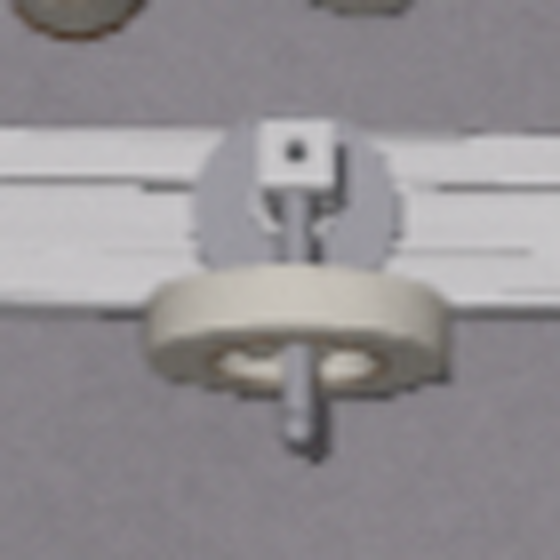

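Nothing is moving, the arm is square, and the roll hangs centred on it. Handing in.

```bash
python3 - <<'E'
from station import *
print(finish_job())
E
```

```text
the job is handed in; nothing more can be done
None
```

The job is done and handed in at about 28 s of the 72 s allowed; no verdict was reported.

- **Choosing the holder:** I took the plain metal holder and left the two purple look-alikes alone.
- **Fitting it:** I dropped its foot into the slot near the rail's middle, with the arm pointing right. It seated with the flange on the rail, and I let go.
- **Swinging the arm:** I gripped the head again and turned it clockwise. Past about 92° the head slipped in the jaws instead of following, so I took that as the stop.
- **Hanging the roll:** I took the larger roll from the left bay of the rack, put it over the turned-up end, lowered it until it bore on the arm, released it and backed off.

**Last checks:**
- **Holder and roll:** The arm points squarely to the front, within a degree or two. The roll hangs by its bore about 60 mm from the mast, between the head and the turned-up end.
- **Movement:** Top-camera frames taken 1.2 s and then 0.05 s apart showed nothing moving but noise.
- **Robot:** It is clear of everything, with the force reading near zero.
- **Other things:** The smaller roll and the other objects in view look to be where they started. I did not look at the dish again.

**What disagreed:**
- At the start the holder's arm pointed away from the robot, about 10° off the x axis, not to the right as the task says. I turned it while carrying it.
- One triangulation of the arm's tip from the wrist and scene cameras came out 11 mm too low, so I used the closer wrist views instead.
- Lowering the roll touched the bar with about 13 N for a moment; I backed off before releasing it.

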